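Pin the spacer and the core carrier on the angle plate

ROBOT

A 7-joint arm with a two-finger parallel gripper is mounted at the origin on the work surface. World frame = base frame: x ahead of the robot, y to its left, z up, the work surface at z = 0. Lengths are in m, angles in rad, forces in N, time in s.
With the tool pointing down it reaches from about 0.425 to 0.875 m from the base axis. Payload 8.4 kg.
Tool frame: the origin (TCP) lies on the centre line of the jaws, within the pads' length; the fingertips stand 22 mm ahead of it and the grasp point (between the pads) lies 3 mm ahead of it; y points along the fingers, z is the direction in which the jaws open and shut, and the axes are right-handed (so a half turn about y gives the same grasp; the last joint's range is limited). The gripper opens to 87 mm and grips with 3 to 60 N. Pads are 19 mm wide; open, the fingers measure 117 mm over their backs; the gripper's body (75 mm by 190 mm) begins 51 mm behind the grasp point.
Start: joints at [-1.436, 0.333, 0.04, 1.465, -0.013, 1.343, -0.059], TCP at [0.151, 0.632, 0.245] pointing down, gripper open.
Joint ranges: [-2.58, 2.58], [-0.38, 2.09], [-1.3, 1.39], [0.25, 2.4], [-1.5, 4.64], [0.08, 2.09], [-2.65, 2.65]. Speed limits (rad/s): [2.22, 2.22, 2.79, 2.79, 3.14, 3.14, 3.14].

INTERFACE

Orientations are given as a rotation vector (axis times angle).
In Python, from workcell import monitor, cams, ticket gives the robot as it stands.
- The arm moves only by the tool jog_arm, never from a script. Its argument "motion" is a list of rows, each a list of 7 numbers: the shift along the tool's x, y, z scaled (see below), then the turn, a rotation vector about the tool's x, y, z scaled (see below), then the opening, from 0 (shut) to 1 (fully open). In form: [[x, y, z, ax, ay, az, grip], ...]. A call has exactly 5 rows; each row is the pose to reach, as a shift and turn from the pose commanded when the call began, along the tool's axes at that moment, turning the shorter way round; what a row does not reach only later rows make up. The controller multiplies each number of a shift by 10 cm and each number of a turn by pi rad. A row lasts 1/12 s, in which the tool goes at most 41.7 mm and 7.16 degrees, less where a joint would pass 70% of its speed; a pose out of reach is approached as far as the arm can. A call with a number of a shift or a turn outside -1 to 1 is refused whole. A call with a gripper value outside its range is refused whole. The fingers move at their own pace and stop on an object; "grip_force" is the grip in N (left out, the last holds). Time passes only in rows, so rows that repeat a pose let the fingers close, or fill a call up. It gives the time, the measured TCP pose, the force and the opening at its end, in the units of the state.
- monitor.state(): the state, without advancing time (a new reading comes with each control period).
- cams.snapshot(name): name is "scene" or "side" or "wrist"; returns a dict with "image" (384x512x3 uint8, red, green, blue), "intrinsics" (3x3 intrinsics, pixels), "rvec" (rotation vector, rad) and "tvec" (3), from world to camera coordinates, as OpenCV has them; the wrist camera has in their place "hand_eye" (4x4, takes a point from camera to tool coordinates, whose origin is the TCP and whose axes are the tool frame's). Camera axes: x right, y down, z forward; pixel columns grow to the right and rows downward; lengths in m; the calibration is good to about 2 mm. A picture is of the moment at which its call begins: read the wrist's pose just before it. There is no depth.
- ticket.job_done(): hands the job in, once; it reports no verdict.
The state is a dict: "time_s": time; "qpos": joint angles; "qvel": joint speeds; "tau": joint torques, N m; "eef_pos": TCP position; "tool_rot": TCP orientation; "wrist_force": force on the tool from outside, world axes, zero at the start; "torque": the same for the moment, N m; "opening": finger opening in m.
Only numpy, scipy, OpenCV 4.12 (cv2) and the standard library are available. Lean on these libraries where they do the work, as an engineer would, in place of code of your own. Each camera call takes 0.05 s, during which the arm holds its last target. There are 200 camera calls.

TASK

Make up the angle plate for the next slanted core cut: thread the thick spacer plate over the two pins of the tilted table, then thread the carrier plate with the rock core bonded on it (core side up) over the same pins, each pushed fully home so that they lie flat against the table's land and against each other. Either plate may go on either way round; lower each one down the pins, do not let it drop. Do not shift the table's set angle, and leave everything else on the bench where it is.

Things in the scene. Friction and masses are not known exactly. Their poses are not given: they have to be found in the camera images.
- seat (a point): Middle of the flat top of the raised steel land on the angle plate's tilted table, half-way between its two pins. x points up the slope (the low edge lies towards the robot's right), y across it, z square out of the land, along the pins. Place, yaw and slope (25 to 37 degrees) differ each time. The land is 160 mm long (x), 44 mm wide (y), so 60 mm wide plates overhang it by 8 mm on each long side.
- pin_low (a point): Tip of the lower pin. Both pins are dark steel, 10 mm in diameter, square to the land, and rise 45 mm above it, the last 11 mm tapering to 4 mm across. This one stands at x = -58 mm, y = 0 from the seat. Axes as the seat's.
- pin_high (a point): Tip of the upper pin, at x = +58 mm, y = 0 from the seat; otherwise like the lower one.
- tilt_table (a joint): Slope of the table from level, rad (0 is level, grows as the far edge rises). Clamped: the hinge, under the low edge, yields only above about 14 N m. The table is 110 mm wide, its face 22 mm below the land's, so fingertips have room beside and below the plates' long edges. At its sides (62 mm off centre, 35 to 75 mm up the slope from the seat) stand slotted quadrants, up to 40 mm above the land.
- spacer_center (a point): Centre (half-way up) of the spacer: a plain flat aluminium plate 150 x 60 x 14 mm, about 0.33 kg, with a 14 mm through hole near each end, on its centre line 58 mm from the centre. x along its length, y across its width, z out of its face. It lies flat on the bench, nothing on it. Symmetrical. Grasp it by the long edges, across the 60 mm width.
- carrier_center (a point): Centre (half-way up) of the carrier's plate: flat aluminium, 150 x 60 x 10 mm, the same two 14 mm holes 58 mm either side along x; on its middle a bonded grey layered rock core, 44 mm across, its slanted top 22 to 42 mm above the plate. About 0.42 kg. x along its length, y across, z up to the core. Lies flat, core up. The long edges can be grasped with the core between the fingers.
- core_a: Bystander: slant-sawn grey rock core (46 mm across) on a black disc 60 mm across and 18 mm thick, about 75 mm tall in all; origin under its centre.
- core_b: Bystander: like core_a, about 90 mm tall.
- core_c: Bystander: like core_a, about 80 mm tall.
- tube_a: Bystander: white capped cylinder 50 mm across on a black disc 60 mm across, 123 mm tall in all; origin under its centre.
- tube_b: Bystander: like tube_a, 138 mm tall.
- jar: Bystander: clear jar of grit with a white lid, 98 mm across, 97 mm tall; origin under its centre.
- brush: Bystander: flat hand brush 180 mm long, 42 mm wide, 20 mm high, lying on the bench; origin under its middle, x axis along it towards the bristles.
- wrench: Bystander: open-ended spanner 180 mm long, lying flat; origin under its middle, x axis along it.
Mind the look-alikes: they are no part of the job. What is shaped like the part that bears carrier_center but green or orange is not meant.

How it is judged:
On the way, in this order (a step that is already met when the one before it is completed fails the run):
1. the spacer is on both pins, fully down on the land (x of spacer_center in the frame of seat between -0.004 and 0.004 m and y of spacer_center in the frame of seat between -0.004 and 0.004 m and z of spacer_center in the frame of seat between 0.004 and 0.0095 m and angle between the z axis of spacer_center and the z axis of seat, either way round below 0.06 rad), for 0.2 s.
2. the carrier is on both pins, core up, fully down on the spacer (x of carrier_center in the frame of seat between -0.004 and 0.004 m and y of carrier_center in the frame of seat between -0.004 and 0.004 m and z of carrier_center in the frame of seat between 0.016 and 0.0215 m and angle between the z axis of carrier_center and the z axis of seat, either way round below 0.06 rad and angle between carrier_center's own z axis and vertical below 1.2 rad), for 0.2 s.
At the end, for the whole second after the job is handed in: Spacer and carrier both on the two pins, spacer underneath and carrier above with its core upward: each centre within 4 mm of the pins' middle along and across the slope, each within 2.5 mm of lying fully home and within 0.06 rad of flat on the land; both at rest (all of step 1 and all of step 2 and linear speed of each of spacer, carrier below 0.02 m/s); the robot touches nothing.
It fails at once if a plate was dropped or thrown down the pins (faster than 0.45 m/s within 60 mm of the seat) ((distance between spacer_center and seat below 0.06 m and linear speed of spacer above 0.45 m/s) or (distance between carrier_center and seat below 0.06 m and linear speed of carrier above 0.45 m/s)).
It fails at once if the clamped table was forced out of its set angle (seat moved more than 5 mm) (distance of seat from where it was at the start of the episode above 0.005 m).
It fails at once if another thing on the bench was shifted more than 30 mm (distance of any of core_a, core_b, core_c, tube_a, tube_b, jar, brush, wrench from where it was at the start of the episode above 0.03 m).
It also fails if it takes over 67 s, if anything falls off the work surface, if the arm or the gripper's body presses on something with over 40 N, if the wrist force passes 120 N, or if a joint passes its speed limit or range.

## Working session

There is one attempt and no reset: what is moved stays moved. The work goes in short steps, Python scripts to look and compute and a tool call to move; the robot and the scene stay as the last step left them, time stands still between calls to the robot, and variables do not carry over. Pictures are saved under pics/ and viewed, about 8 in all and at most 12, crops included, and the job is handed in when it is done.

Besides the shell and the picture viewer there is one more tool, called after "Emit:" by a JSON object that holds its "op" and its "data", one argument or row to a line. jog_arm: Moves the arm, as the interface text tells. Shifts and turns lie within -1 to 1; 1 stands for 10 cm of shift or pi rad of turn. Its arguments: {"type":"object","properties":{"motion":{"type":"array"},"grip_force":{"type":"number"}},"required":["motion"]}

```bash
mkdir -p pics; ls; cat > h.py <<'E'
import numpy as np, cv2, json, pickle
from scipy.spatial.transform import Rotation as R
from workcell import monitor, cams, ticket
def snap(name, fn):
    s=monitor.state(); d=cams.snapshot(name); d['state']=s
    pickle.dump(d,open('pics/'+fn+'.pkl','wb')); cv2.imwrite('pics/'+fn+'.png',cv2.cvtColor(d['image'],cv2.COLOR_RGB2BGR)); return d
def load(fn): return pickle.load(open('pics/'+fn+'.pkl','rb'))
def cam(d):  # world->cam R,t
    if 'hand_eye' in d:
        T=np.eye(4); T[:3,:3]=R.from_rotvec(d['state']['tool_rot']).as_matrix(); T[:3,3]=d['state']['eef_pos']
        M=np.linalg.inv(T@np.array(d['hand_eye'])); return M[:3,:3],M[:3,3]
    return R.from_rotvec(np.ravel(d['rvec'])).as_matrix(),np.ravel(d['tvec'])
def proj(d,P):
    r,t=cam(d); return cv2.projectPoints(np.float64(P).reshape(-1,1,3),cv2.Rodrigues(r)[0],t,np.float64(d['intrinsics']),None)[0].reshape(-1,2)
def ray(d,uv):
    r,t=cam(d); o=-r.T@t; v=r.T@np.linalg.inv(d['intrinsics'])@np.array([uv[0],uv[1],1.]); return o,v
def onz(d,uv,z):
    o,v=ray(d,uv); return o+v*(z-o[2])/v[2]
E
python3 - <<'E'
from h import *
a=snap('scene','s0');b=snap('side','d0');c=snap('wrist','w0')
for d in (a,b,c): r,t=cam(d);print(-r.T@t,r[2],d['intrinsics'][0])
print(monitor.state()); print(c['hand_eye'])
im=np.hstack([cv2.imread('pics/s0.png'),cv2.imread('pics/d0.png')])
cv2.imwrite('pics/both.png',cv2.resize(cv2.imread('pics/s0.png'),(800,600),interpolation=cv2.INTER_CUBIC))
cv2.imwrite('pics/d0b.png',cv2.resize(cv2.imread('pics/d0.png'),(800,600),interpolation=cv2.INTER_CUBIC))
E
```

```text
pics
[ 1.29259994 -0.28638133  0.99732771] [-0.63981175  0.22162234 -0.73588346] [398.139854    0.        252.9726802]
[0.48100161 0.99294188 0.67185191] [ 0.02231111 -0.87098627 -0.49080049] [361.20848509   0.         255.68277484]
[0.07389784 0.65039111 0.38330218] [ 0.27467822 -0.06724333 -0.95918205] [303.44031034   0.         259.58999298]
{'time_s': 0.15, 'qpos': array([-1.43622027,  0.33379133,  0.03985539,  1.46604075, -0.01339155,
        1.34333657, -0.05851641]), 'qvel': array([-1.19993244e-05, -2.62802456e-03,  4.29566886e-04, -1.12283572e-03,
       -1.33610170e-03, -2.96855893e-04,  4.51520670e-04]), 'tau': array([ 3.21128326e-03, -6.56844020e+01,  1.33751649e+00, -4.04111552e+01,
       -5.95974480e-02,  4.17359406e-02,  8.77332536e-05]), 'eef_pos': array([0.15050641, 0.63198512, 0.24384912]), 'tool_rot': array([-1.56430239,  0.18362428, -0.18352282]), 'wrist_force': array([-0.38681831,  0.42773807, -0.16676648]), 'torque': array([-0.07767794, -0.06131694,  0.00584565]), 'opening': 0.08730906245467375}
[[-1.23183730e-04  9.59215726e-01  2.82675035e-01 -7.88025938e-02]
 [ 4.19746034e-04 -2.82674962e-01  9.59215664e-01 -1.39559108e-01]
 [ 9.99999904e-01  2.36811488e-04 -3.67806041e-04  5.03000103e-06]
 [ 0.00000000e+00  0.00000000e+00  0.00000000e+00  1.00000000e+00]]
```

View pics/both.png

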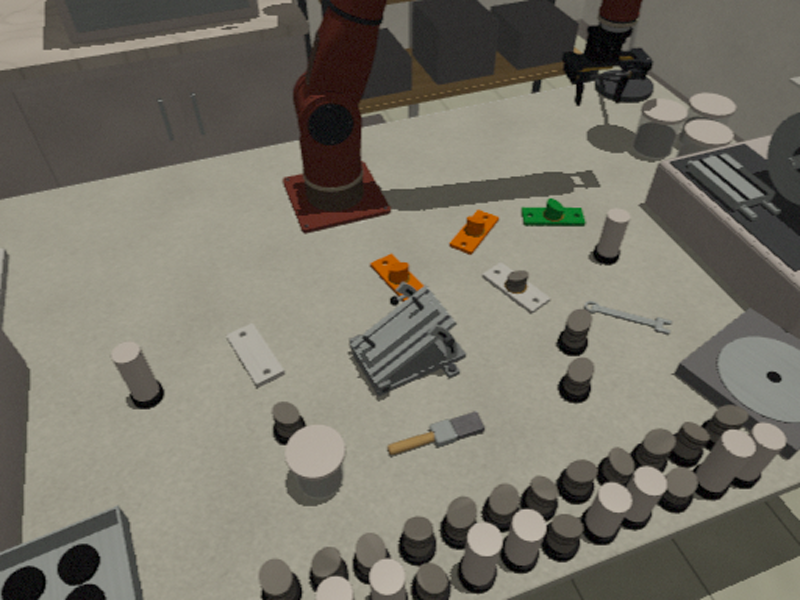

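View pics/d0b.png

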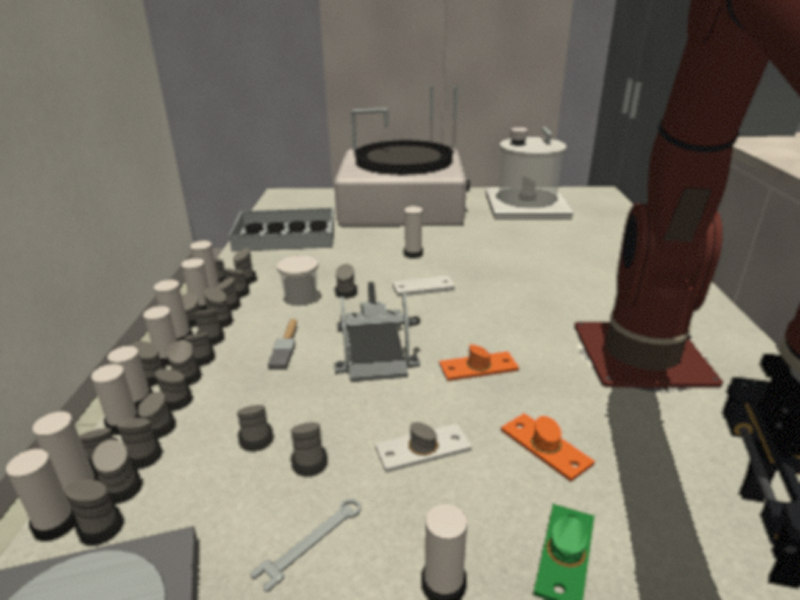

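The scene view shows the spacer at about (255,355) in the 800-px picture, the grey carrier at (516,287) and the tilted table at (405,340). The side view shows the same things at (423,286), (423,447) and (375,335), plus the green and orange decoys. Next I'll work out rough positions.

```bash
python3 - <<'E'
from h import *
a=load('s0');b=load('d0');k=1.5625
for n,d,uv,z in [('sp hole1',a,(239,335),.014),('sp hole2',a,(267,375),.014),('ca hole1',a,(502,273),.01),('ca hole2',a,(530,300),.01),('ca h1 side',b,(390,454),.01),('ca h2 side',b,(456,437),.01),('sp side',b,(423,286),.014),('sp h',b,(405,288),.014),('sp h',b,(443,284),.014)]:
    print(n,onz(d,np.array(uv)/k,z).round(3))
def tri(u,v):
    A=[];B=[]
    for d,uv in((a,u),(b,v)):
        o,w=ray(d,np.array(uv)/k);w/=np.linalg.norm(w);P=np.eye(3)-np.outer(w,w);A.append(P);B.append(P@o)
    return np.linalg.solve(sum(A),sum(B))
for n,d,uv,z in [('core b1',a,(574,350),0),('core2',a,(575,397),0),('tube',a,(606,258),0),('core3',a,(289,437),0),('jar',a,(317,490),0),('tube2',a,(146,400),0),('orange',a,(475,232),0.01),('orange2',a,(398,275),.01),('wrench',a,(628,317),0),('brush',a,(435,435),0)]: print(n,onz(d,np.array(uv)/k,z).round(3))
c=cv2.imread('pics/s0.png')[170:260,210:310]; e=cv2.imread('pics/d0.png')[175:250,205:280]
cv2.imwrite('pics/c1.png',np.hstack([cv2.resize(c,(400,360),interpolation=3),cv2.resize(e,(360,360),interpolation=3)]))
E
```

```text
sp hole1 [ 0.4   -0.32   0.014]
sp hole2 [ 0.521 -0.287  0.014]
ca hole1 [0.42  0.273 0.01 ]
ca hole2 [0.516 0.293 0.01 ]
ca h1 side [0.518 0.308 0.01 ]
ca h2 side [0.407 0.267 0.01 ]
sp side [ 0.453 -0.282  0.014]
sp h [ 0.499 -0.272  0.014]
sp h [ 0.402 -0.293  0.014]
core b1 [0.664 0.316 0.   ]
core2 [ 0.765  0.258 -0.   ]
tube [0.45  0.529 0.   ]
core3 [ 0.663 -0.278  0.   ]
jar [ 0.781 -0.256  0.   ]
tube2 [ 0.489 -0.518  0.   ]
orange [0.269 0.275 0.01 ]
orange2 [0.344 0.05  0.01 ]
wrench [0.625 0.471 0.   ]
brush [ 0.75  -0.025  0.   ]
```

View pics/c1.png

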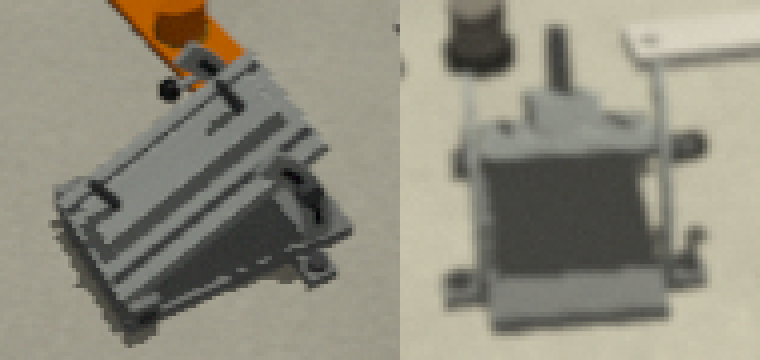

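```bash
cat >> h.py <<'E'
def pose():
    s=monitor.state(); return np.array(s['eef_pos']),R.from_rotvec(s['tool_rot'])
def delta(p,r):  # target world pos & Rotation -> scaled shift, scaled turn in tool axes now
    p0,r0=pose(); return (r0.inv().apply(np.array(p)-p0)*10).round(3),((r0.inv()*r).as_rotvec()/np.pi).round(4)
def down(yaw): # tool pointing down, tool x at world yaw
    x=np.array([np.cos(yaw),np.sin(yaw),0]);y=np.array([0,0,-1.]);return R.from_matrix(np.c_[x,y,np.cross(x,y)])
def tri(obs):
    A=0;B=0
    for d,uv in obs:
        o,w=ray(d,uv);w/=np.linalg.norm(w);P=np.eye(3)-np.outer(w,w);A=A+P;B=B+P@o
    return np.linalg.solve(A,B)
E
python3 - <<'E'
from h import *
p,r=pose();print(r.as_matrix().round(3))
print(delta([.42,.28,.30],down(0)))
a=load('s0');b=load('d0')
print('pinhigh base', tri([(a,(267,192)),(b,(321,194))]), 'tip',tri([(a,(259.5,181)),(b,(321,181))]))
print([onz(a,(236,217),z).round(3) for z in (.06,.1)],[onz(a,(267,192),z).round(3) for z in (.1,.15)])
E
```

```text
[[ 0.973 -0.     0.232]
 [-0.232 -0.001  0.973]
 [ 0.    -1.    -0.001]]
(array([ 3.437, -0.558, -2.801]), array([ 0.0004, -0.0744, -0.    ]))
pinhigh base [0.3749383  0.03993592 0.07881879] tip [0.36660911 0.02176807 0.11868484]
[array([ 0.54 , -0.082,  0.06 ]), array([ 0.572, -0.09 ,  0.1  ])] [array([0.51 , 0.031, 0.1  ]), array([0.553, 0.013, 0.15 ])]
```

Emit:
{"op": "jog_arm", "data": {
  "motion": [
    [0.15,-0.03,-0.12,0,0,0,1],
    [0.35,-0.06,-0.28,0,0,0,1],
    [0.55,-0.09,-0.45,0,0,0,1],
    [0.75,-0.12,-0.6,0,0,0,1],
    [0.95,-0.14,-0.77,0,0,0,1]
  ]
}}

```text
time_s: 0.57
eef_pos: [0.2258, 0.5344, 0.2585]
tool_rot: [-1.563, 0.184, -0.183]
wrist_force: [-0.1, 0.2, 1.0]
opening: 0.087
```

Emit:
{"op": "jog_arm", "data": {
  "motion": [
    [0.2,-0.03,-0.16,0,0,0,1],
    [0.4,-0.06,-0.32,0,0,0,1],
    [0.6,-0.09,-0.48,0,0,0,1],
    [0.8,-0.12,-0.64,0,0,0,1],
    [1,-0.14,-0.8,0,0,0,1]
  ]
}}

```text
time_s: 0.98
eef_pos: [0.3045, 0.4332, 0.2727]
tool_rot: [-1.563, 0.184, -0.184]
wrist_force: [0.9, 0.3, -0.4]
opening: 0.087
```

Emit:
{"op": "jog_arm", "data": {
  "motion": [
    [0.2,-0.03,-0.16,0,0,0,1],
    [0.4,-0.06,-0.32,0,0,0,1],
    [0.6,-0.09,-0.48,0,0,0,1],
    [0.8,-0.12,-0.64,0,0,0,1],
    [1,-0.14,-0.8,0,0,0,1]
  ]
}}

```text
time_s: 1.4
eef_pos: [0.3832, 0.3322, 0.2867]
tool_rot: [-1.563, 0.184, -0.184]
wrist_force: [0.2, 0.5, -0.2]
opening: 0.0869
```

Emit:
{"op": "jog_arm", "data": {
  "motion": [
    [0.15,-0.03,-0.12,0,0,0,1],
    [0.3,-0.06,-0.24,0,0,0,1],
    [0.43,-0.09,-0.38,0,0,0,1],
    [0.48,-0.12,-0.43,0,0,0,1],
    [0.48,-0.12,-0.43,0,0,0,1]
  ]
}}

```text
time_s: 1.82
eef_pos: [0.4205, 0.279, 0.2992]
tool_rot: [-1.562, 0.186, -0.187]
wrist_force: [0.5, 0.5, 0.2]
opening: 0.087
```

```bash
python3 - <<'E'
from h import *
snap('wrist','w1')
E
```

Emit:
{"op": "jog_arm", "data": {
  "motion": [
    [0.06,-0.04,-0.15,0,0,0,1],
    [0.14,-0.08,-0.35,0,0,0,1],
    [0.22,-0.12,-0.55,0,0,0,1],
    [0.3,-0.16,-0.75,0,0,0,1],
    [0.38,-0.2,-0.95,0,0,0,1]
  ]
}}

```text
time_s: 2.28
eef_pos: [0.4337, 0.1792, 0.3186]
tool_rot: [-1.563, 0.182, -0.182]
wrist_force: [0.3, -0.6, 0.0]
opening: 0.087
```

Emit:
{"op": "jog_arm", "data": {
  "motion": [
    [0.08,-0.04,-0.19,0,0,0,1],
    [0.16,-0.08,-0.38,0,0,0,1],
    [0.24,-0.12,-0.57,0,0,0,1],
    [0.32,-0.16,-0.76,0,0,0,1],
    [0.4,-0.2,-0.95,0,0,0,1]
  ]
}}

```text
time_s: 2.7
eef_pos: [0.4509, 0.0776, 0.3387]
tool_rot: [-1.563, 0.182, -0.182]
wrist_force: [0.4, 0.2, -0.1]
opening: 0.0871
```

Emit:
{"op": "jog_arm", "data": {
  "motion": [
    [0.08,-0.04,-0.19,0,0,0,1],
    [0.16,-0.08,-0.38,0,0,0,1],
    [0.24,-0.12,-0.57,0,0,0,1],
    [0.36,-0.16,-0.85,0,0,0,1],
    [0.4,-0.2,-0.92,0,0,0,1]
  ]
}}

```text
time_s: 3.12
eef_pos: [0.4689, -0.0247, 0.359]
tool_rot: [-1.563, 0.185, -0.186]
wrist_force: [-0.1, -0.4, -0.4]
opening: 0.0868
```

```bash
python3 - <<'E'
from h import *
snap('wrist','w2'); print(pose()[0])
cv2.imwrite('pics/v2.png',cv2.resize(cv2.imread('pics/w2.png'),(800,600),interpolation=3))
E
```

```text
[ 0.46932615 -0.02433732  0.35968149]
```

View pics/v2.png

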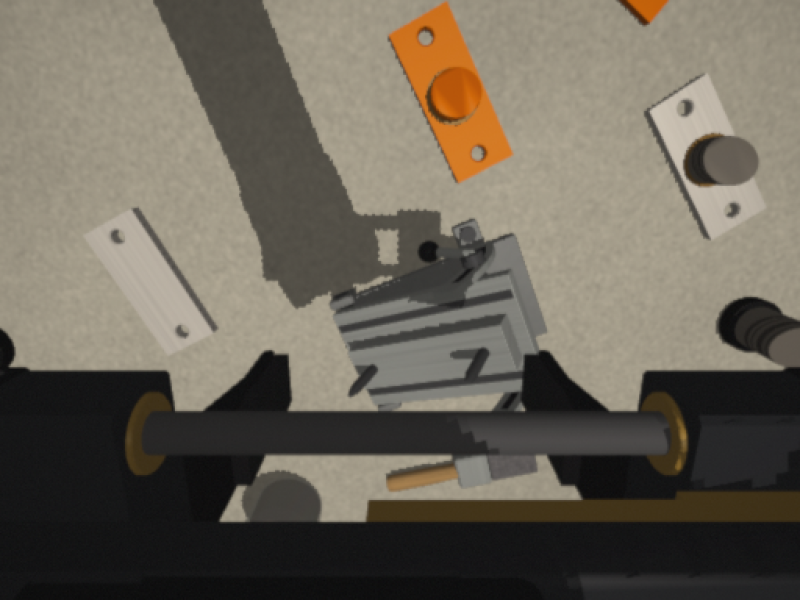

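The wrist view shows the spacer's holes at (117,236) and (182,331), and the carrier's at (684,107) and (732,210). The pins have their tips near (352,392) and (470,378). I'll crop in on the land and pins.

```bash
python3 - <<'E'
from h import *
d=load('w2');k=1.5625
for n,uv,z in [('sp',(117,236),.014),('sp',(182,331),.014),('ca',(684,107),.01),('ca',(732,210),.01)]: print(n,onz(d,np.array(uv)/k,z).round(4))
c=cv2.imread('pics/w2.png')[140:270,205:360]
cv2.imwrite('pics/v3.png',cv2.resize(c,None,fx=5,fy=4.6,interpolation=cv2.INTER_CUBIC))
E
```

```text
sp [ 0.3951 -0.3114  0.014 ]
sp [ 0.5081 -0.2843  0.014 ]
ca [0.4069 0.2644 0.01  ]
ca [0.5169 0.3047 0.01  ]
```

View pics/v3.png

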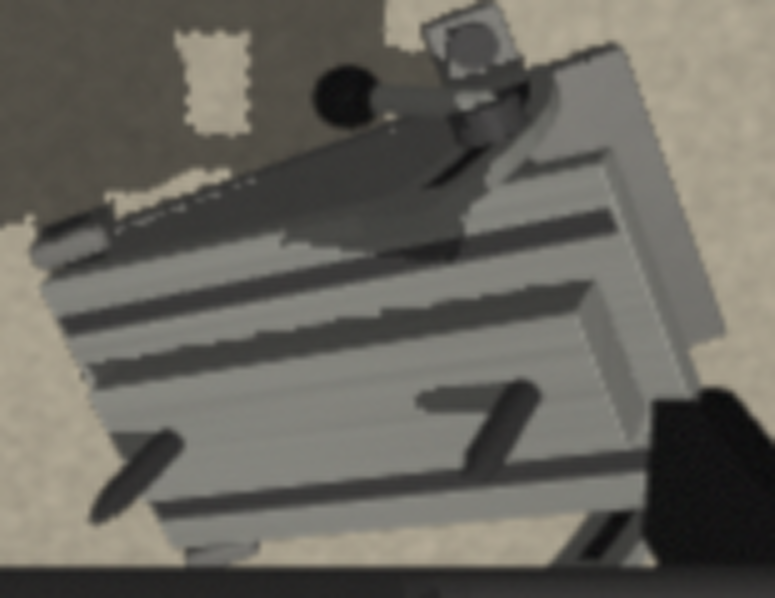

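The crop shows the low pin with its tip at (100,515) and base at (175,440), and the high pin with its tip at (478,470) and base at (525,390). The land's corners lie near (580,313), (632,445), (95,387) and (155,503). I'll fit the seat pose to these.

```bash
cat >> h.py <<'E'
from scipy.optimize import least_squares
def seatR(yaw,s): # yaw: heading of up-slope direction
    x=np.array([np.cos(yaw)*np.cos(s),np.sin(yaw)*np.cos(s),np.sin(s)]);y=np.array([-np.sin(yaw),np.cos(yaw),0]);return np.c_[x,y,np.cross(x,y)]
def seatP(q,P): return q[:3]+np.array(P)@seatR(q[3],q[4]).T
def fit(obs,q0): # obs: list of (d, seat pts, pix, weight)
    f=lambda q:np.concatenate([(w*(proj(d,seatP(q,P))-np.array(u))).ravel() for d,P,u,w in obs])
    s=least_squares(f,q0,loss='soft_l1');return s.x,[(proj(d,seatP(s.x,P))-np.array(u)).round(1).tolist() for d,P,u,w in obs]
E
python3 - <<'E'
from h import *
d=load('w2'); a=load('s0');b=load('d0')
def u(x,y): return (205+(x+.5)/5-.5,140+(y+.5)/4.6-.5)
P=[(-.058,0,.044),(-.058,0,0),(.058,0,.044),(.058,0,0)]
U=[u(100,515),u(172,443),u(478,468),u(522,393)]
C=[(.08,.022,0),(.08,-.022,0),(-.08,.022,0),(-.08,-.022,0)]
V=[u(580,313),u(634,445),u(95,387),u(157,503)]
q,e=fit([(d,P,U,1),(d,C,V,.7)],[.55,-.03,.12,1.4,.5])
print(q.round(4),np.degrees(q[3:]),e)
# overlays
S=[(-.08,-.022,0),(.08,-.022,0),(.08,.022,0),(-.08,.022,0),(-.08,-.022,0)]
def draw(d,fn,box,k,q):
    im=cv2.resize(cv2.imread(fn)[box[1]:box[3],box[0]:box[2]],None,fx=k,fy=k,interpolation=3)
    for L in (S,P[:2],P[2:]):
        p=(proj(d,seatP(q,L))+.5-np.array(box[:2]))*k
        cv2.polylines(im,[np.int32(p)],False,(0,0,255),1)
    return im
A=draw(d,'pics/w2.png',(205,140,335,270),3.1,q);B=draw(a,'pics/s0.png',(210,165,300,255),4,q);D=draw(b,'pics/d0.png',(200,170,290,260),4,q)
o=np.zeros((760,800,3),np.uint8)
o=np.hstack([cv2.resize(A,(400,400)),cv2.resize(B,(400,400))]);o=np.hstack([cv2.resize(x,(266,266)) for x in (A,B,D)])
cv2.imwrite('pics/v4.png',np.vstack([np.hstack([cv2.resize(A,(400,300)),cv2.resize(B,(400,300))]),np.hstack([cv2.resize(D,(400,300)),np.zeros((300,400,3),np.uint8)])]))
print('pins tips',seatP(q,[(-.058,0,.045),(.058,0,.045)]))
E
```

```text
[ 0.5662 -0.0297  0.0983  1.7096  0.4462] [97.95461977 25.56426004] [[[0.7, 0.0], [0.5, -0.7], [-0.1, 1.1], [0.8, -0.6]], [[-0.5, -0.5], [-0.8, 0.3], [-1.0, 1.0], [-2.3, -0.1]]]
pins tips [[ 0.57612761 -0.10078856  0.11386072]
 [ 0.56164608  0.00284838  0.1639174 ]]
```

View pics/v4.png

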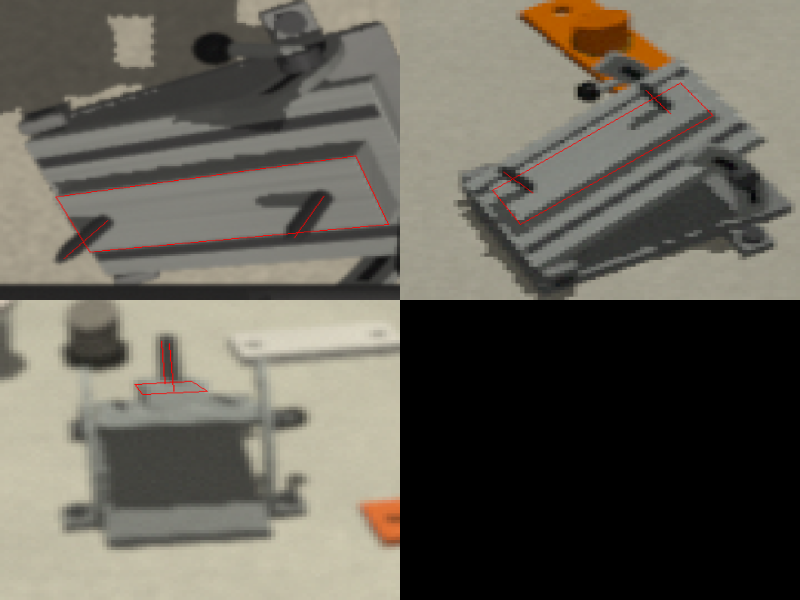

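The overlay shows the fit agreeing with the wrist and scene views, and roughly with the side view. Next I'll take a closer, square-on look in the placing orientation.

```bash
cat >> h.py <<'E'
def toolR(q): # placing orientation: tool x = -seat x, tool y = -seat z
    S=seatR(q[3],q[4]); return R.from_matrix(np.c_[-S[:,0],-S[:,2],-S[:,1]])
E
python3 - <<'E'
from h import *
q=np.array([.5662,-.0297,.0983,1.7096,.4462]);np.save('q.npy',q)
p=seatP(q,[-.03,0,.14]);print(p,delta(p,toolR(q)),monitor.state()['qpos'].round(2))
p0,r0=pose();print((toolR(q).inv().apply(p-p0)*10).round(2))
E
```

```text
[ 0.57830339 -0.11633715  0.21164686] (array([ 1.273,  1.482, -0.639]), array([0.0844, 0.3737, 0.1249])) [-0.77 -0.14  0.66  1.72  0.09  1.53  1.21]
[1.6  0.88 0.95]
```

Emit:
{"op": "jog_arm", "data": {
  "motion": [
    [0,0,0,0.008,0.037,0.012,1],
    [0,0,0,0.017,0.075,0.025,1],
    [0,0,0,0.025,0.112,0.037,1],
    [0,0,0,0.034,0.149,0.05,1],
    [0,0,0,0.042,0.187,0.0625,1]
  ]
}}

```text
time_s: 3.58
eef_pos: [0.4689, -0.0192, 0.3583]
tool_rot: [-1.318, 0.763, -0.484]
wrist_force: [0.5, 0.6, -0.5]
opening: 0.087
```

Emit:
{"op": "jog_arm", "data": {
  "motion": [
    [0,0,0,0.008,0.037,0.012,1],
    [0,0,0,0.017,0.075,0.025,1],
    [0,0,0,0.025,0.112,0.037,1],
    [0,0,0,0.034,0.149,0.05,1],
    [0,0,0,0.042,0.187,0.0625,1]
  ]
}}

```text
time_s: 4.0
eef_pos: [0.4689, -0.0195, 0.3582]
tool_rot: [-0.971, 1.302, -0.759]
wrist_force: [-0.1, -0.5, -0.6]
opening: 0.0871
```

```bash
python3 - <<'E'
from h import *
q=np.load('q.npy');p=seatP(q,[-.03,0,.14]);print(pose()[0],delta(p,toolR(q)),monitor.state()['qpos'].round(2))
E
```

```text
[ 0.46892502 -0.01946761  0.35820897] (array([1.644, 0.841, 0.934]), array([0.0026, 0.0042, 0.0011])) [-0.6   0.01  0.86  1.68 -0.41  1.64  0.43]
```

Emit:
{"op": "jog_arm", "data": {
  "motion": [
    [0.16,0.08,0.09,0,0,0,1],
    [0.32,0.16,0.18,0,0,0,1],
    [0.48,0.25,0.28,0,0,0,1],
    [0.65,0.34,0.38,0,0,0,1],
    [0.82,0.42,0.47,0,0,0,1]
  ]
}}

```text
time_s: 4.42
eef_pos: [0.5249, -0.0674, 0.2842]
tool_rot: [-0.975, 1.296, -0.755]
wrist_force: [-0.2, 0.9, -0.5]
opening: 0.0869
```

Emit:
{"op": "jog_arm", "data": {
  "motion": [
    [0.17,0.08,0.09,0,0,0,1],
    [0.35,0.16,0.18,0,0,0,1],
    [0.6,0.3,0.35,0,0,0,1],
    [0.8,0.42,0.47,0,0,0,1],
    [0.8,0.42,0.47,0,0,0,1]
  ]
}}

```text
time_s: 4.83
eef_pos: [0.5797, -0.1145, 0.208]
tool_rot: [-0.977, 1.302, -0.755]
wrist_force: [0.1, 0.8, -0.7]
opening: 0.0869
```

```bash
python3 - <<'E'
from h import *
d=snap('wrist','w5');q=np.load('q.npy');p=seatP(q,[-.03,0,.14]);print(d['state']['eef_pos'],delta(p,toolR(q)),np.abs(d['state']['qvel']).max())
im=cv2.resize(cv2.imread('pics/w5.png'),(800,600),interpolation=2)
S=[(-.08,-.022,0),(.08,-.022,0),(.08,.022,0),(-.08,.022,0),(-.08,-.022,0)]
for L in (S,[(-.058,0,.045),(-.058,0,0)],[(.058,0,.045),(.058,0,0)]): cv2.polylines(im,[np.int32((proj(d,seatP(q,L))+.5)*1.5625)],False,(0,0,255),1)
cv2.imwrite('pics/v5.png',im)
E
```

```text
[ 0.57967195 -0.11447666  0.20800998] (array([ 0.011, -0.021, -0.011]), array([0.004 , 0.0051, 0.0013])) 0.0801869240895919
```

View pics/v5.png

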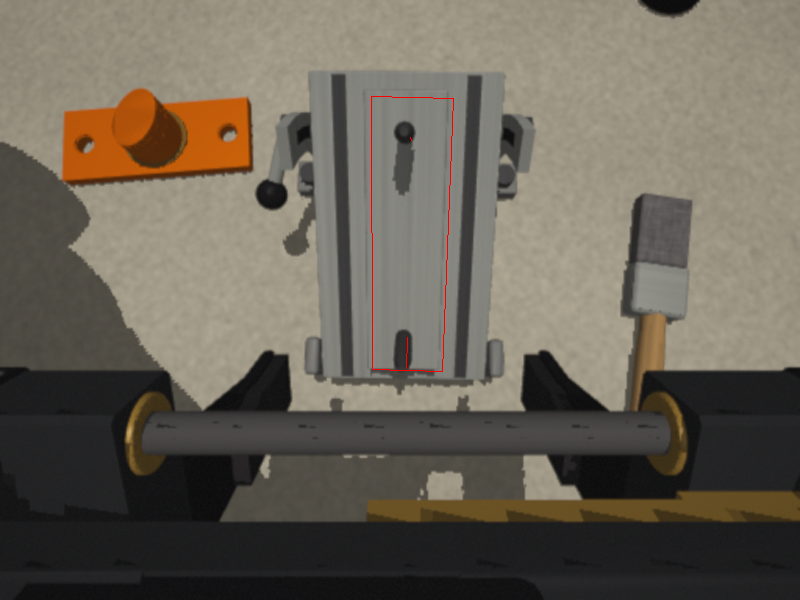

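The overlay is close, off by about 2–6 px. The high pin is at (404,131) and the low pin runs from (403,337) to (402,368). I'll zoom in for a refined fit.

```bash
python3 - <<'E'
from h import *
im=cv2.imread('pics/w5.png')
c1=cv2.resize(im[50:130,225:305],(400,400),interpolation=2);c2=cv2.resize(im[170:250,220:300],(400,400),interpolation=2)
o=cv2.convertScaleAbs(np.hstack([c1,c2]),alpha=1.6)
cv2.imwrite('pics/v6.png',o)
E
```

```text
(no output)
```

View pics/v6.png

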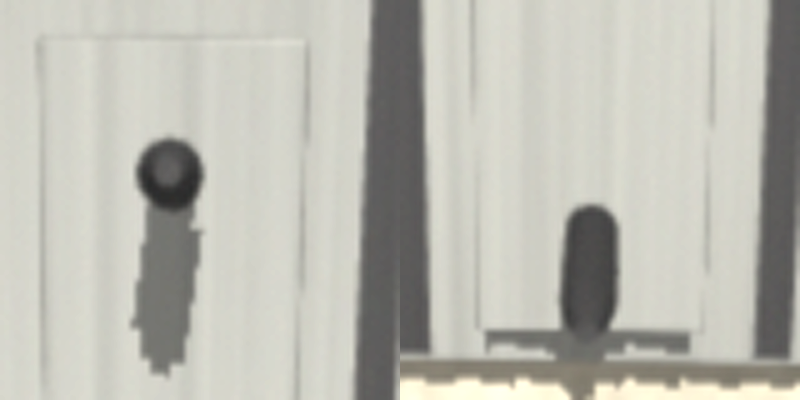

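```bash
python3 - <<'E'
from h import *
d=load('w5');d2=load('w2');q0=np.load('q.npy')
A=lambda x,y:(225+(x+.5)/5-.5,50+(y+.5)/5-.5)
B=lambda x,y:(220+(x-400+.5)/5-.5,170+(y+.5)/5-.5)
u=lambda x,y: (205+(x+.5)/5-.5,140+(y+.5)/4.6-.5)
P=[(.058,0,.045),(-.058,0,.045),(-.058,0,0)];U=[A(168,167),B(588,329),B(592,228)]
C=[(.08,.022,0),(.08,-.022,0),(-.08,.022,0),(-.08,-.022,0)];V=[A(41,38),A(308,40),B(478,329),B(703,329)]
P2=[(-.058,0,.044),(-.058,0,0),(.058,0,.044),(.058,0,0)]
U2=[u(100,515),u(172,443),u(478,468),u(522,393)]
for name,obs in [('w5',[(d,P,U,1),(d,C,V,1)]),('w5+w2',[(d,P,U,1),(d,C,V,1),(d2,P2,U2,.4)]),('w5 pins',[(d,P,U,1),(d2,P2,U2,1)])]:
    q,e=fit(obs,q0);print(name,q.round(4),np.degrees(q[3:]).round(2));print(e);
    if name=='w5+w2': np.save('q.npy',q)
a=load('s0');q=np.load('q.npy');print(proj(a,seatP(q,P)).round(1),proj(load('d0'),seatP(q,P)).round(1))
E
```

```text
w5 [ 0.5634 -0.0297  0.104   1.7153  0.4545] [98.28 26.04]
[[[0.0, 0.3], [-0.2, -0.4], [0.0, -0.5]], [[-0.2, -0.1], [0.1, -0.0], [0.1, 0.1], [0.2, 0.7]]]
w5+w2 [ 0.5634 -0.0297  0.1039  1.7154  0.4535] [98.28 25.99]
[[[0.0, 0.2], [-0.2, -0.4], [0.0, -0.5]], [[-0.2, -0.1], [0.1, 0.0], [0.1, 0.1], [0.2, 0.7]], [[-0.2, 0.3], [0.1, -0.8], [-0.4, 1.2], [0.9, -0.8]]]
w5 pins [ 0.5635 -0.03    0.1036  1.7167  0.4424] [98.36 25.35]
[[[0.0, 0.2], [-0.0, -0.2], [0.1, 0.1]], [[-0.3, 0.5], [-0.3, -0.5], [-0.1, 0.8], [0.8, -1.2]]]
[[264.3 189.5]
 [232.4 214.2]
 [239.1 220.5]] [[238.4 180.6]
 [236.4 180.2]
 [237.3 193.4]]
```

Seat fitted at (0.563, -0.030, 0.104), slope 26°, with residuals under 1 px. Now to the spacer.

```bash
cat >> h.py <<'E'
def plan(p,r,n,p0=None,r0=None):
    if p0 is None: p0,r0=pose()
    rv=(r0.inv()*r).as_rotvec()
    for i in range(n):
        ra=r0*R.from_rotvec(rv*i/n)
        print('call',i,(ra.inv().apply((np.array(p)-p0)/n)*10).round(3),(rv/n/np.pi).round(4))
E
python3 - <<'E'
from h import *
plan([.4224,-.305,.18],down(np.radians(-166.5)),3)
E
```

```text
call 0 [ 0.537 -0.14  -0.616] [ 0.0354  0.1556 -0.0374]
call 1 [ 0.775 -0.111 -0.274] [ 0.0354  0.1556 -0.0374]
call 2 [ 0.818 -0.024  0.132] [ 0.0354  0.1556 -0.0374]
```

Emit:
{"op": "jog_arm", "data": {
  "motion": [
    [0.1,-0.03,-0.12,0.007,0.031,-0.007,1],
    [0.21,-0.06,-0.25,0.014,0.062,-0.015,1],
    [0.32,-0.08,-0.37,0.021,0.093,-0.022,1],
    [0.43,-0.11,-0.5,0.028,0.124,-0.03,1],
    [0.54,-0.14,-0.62,0.035,0.156,-0.037,1]
  ]
}}

```text
time_s: 5.3
eef_pos: [0.5261, -0.1787, 0.2038]
tool_rot: [-0.802, 1.608, -1.2]
wrist_force: [-0.1, 0.3, -0.4]
opening: 0.0869
```

Emit:
{"op": "jog_arm", "data": {
  "motion": [
    [0.15,-0.03,-0.05,0.007,0.031,-0.007,1],
    [0.31,-0.05,-0.11,0.014,0.062,-0.015,1],
    [0.46,-0.07,-0.16,0.021,0.093,-0.022,1],
    [0.62,-0.09,-0.22,0.028,0.124,-0.03,1],
    [0.775,-0.11,-0.27,0.035,0.156,-0.037,1]
  ]
}}

```text
time_s: 5.72
eef_pos: [0.4744, -0.2421, 0.1931]
tool_rot: [-0.56, 1.88, -1.645]
wrist_force: [-0.2, -0.1, -0.7]
opening: 0.0867
```

Emit:
{"op": "jog_arm", "data": {
  "motion": [
    [0.16,0,0.03,0.007,0.031,-0.007,1],
    [0.33,-0.01,0.06,0.014,0.062,-0.015,1],
    [0.52,-0.01,0.08,0.021,0.093,-0.022,1],
    [0.7,-0.02,0.11,0.031,0.136,-0.032,1],
    [0.82,-0.02,0.13,0.035,0.156,-0.037,1]
  ]
}}

```text
time_s: 6.13
eef_pos: [0.4215, -0.306, 0.182]
tool_rot: [-0.232, 2.104, -2.095]
wrist_force: [0.3, -0.1, 0.1]
opening: 0.0868
```

Emit:
{"op": "jog_arm", "data": {
  "motion": [
    [0,0,0,0,0,0,1],
    [0,0,0,0,0,0,1],
    [0,0,0,0,0,0,1],
    [0,0,0,0,0,0,1],
    [0,0,0,0,0,0,1]
  ]
}}

```text
time_s: 6.55
eef_pos: [0.4225, -0.306, 0.1819]
tool_rot: [-0.24, 2.1, -2.091]
wrist_force: [0.2, -0.2, -0.1]
opening: 0.0872
```

```bash
python3 - <<'E'
from h import *
d=snap('wrist','w6');print(d['state']['eef_pos'],delta([.4224,-.305,.18],down(np.radians(-166.5))),d['state']['qpos'].round(2))
print(proj(d,[(.3951,-.3114,.014),(.5081,-.2843,.014)]).round(1))
g=cv2.cvtColor(cv2.imread('pics/w6.png'),cv2.COLOR_BGR2GRAY)
cv2.imwrite('pics/v7.png',cv2.resize(cv2.imread('pics/w6.png'),(800,600),interpolation=2))
E
```

```text
[ 0.42247645 -0.30604323  0.18190388] (array([-0.003,  0.019, -0.011]), array([ 0.0011, -0.0008, -0.0018])) [-0.6   0.31  1.36  1.9  -0.34  1.19 -0.46]
[[259.5 205.4]
 [259.3  91.1]]
```

View pics/v7.png

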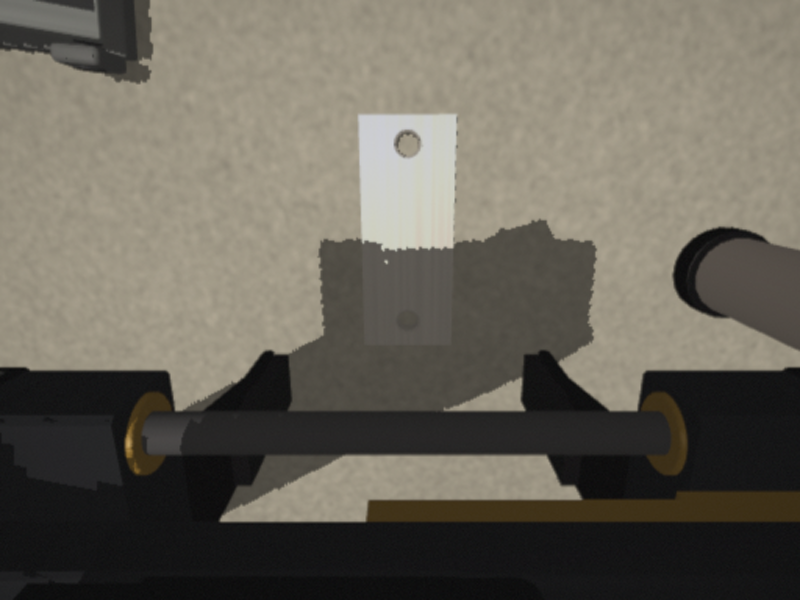

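The close view shows the spacer's holes at (407,143) and (407,320), and its corners at (359,114), (457,114), (364,345) and (452,345).

```bash
python3 - <<'E'
from h import *
d=load('w6');w=lambda x,y:((x+.5)/1.5625-.5,(y+.5)/1.5625-.5)
h=[onz(d,w(*u),.014) for u in [(407,320),(407,143.5)]];c=[onz(d,w(*u),.014) for u in [(359,114),(457,114),(364,345.5),(452,345.5)]]
print(np.round(h,4),np.linalg.norm(h[0]-h[1]),np.mean(h,0).round(4),np.mean(c,0).round(4),[np.linalg.norm(c[i]-c[j]).round(4) for i,j in((0,1),(2,3),(0,2),(1,3))])
v=h[1]-h[0];yaw=np.arctan2(v[1],v[0]);print(np.degrees(yaw)); m=np.mean([np.mean(h,0),np.mean(c,0)],0)
print(m);p,r=pose()
print(delta([m[0],m[1],.026],down(yaw-np.pi)))
E
```

```text
[[ 0.3962 -0.312   0.014 ]
 [ 0.5078 -0.2854  0.014 ]] 0.11476948423438287 [ 0.452  -0.2987  0.014 ] [ 0.4513 -0.2995  0.014 ] [np.float64(0.0595), np.float64(0.0612), np.float64(0.1505), np.float64(0.1504)]
13.429096468232938
[ 0.45167433 -0.29911498  0.014     ]
(array([-0.293,  1.56 ,  0.004]), array([ 0.0011, -0.0004, -0.0018]))
```

Emit:
{"op": "jog_arm", "data": {
  "motion": [
    [-0.1,0.1,0,0,0,0,1],
    [-0.2,0.3,0,0,0,0,1],
    [-0.29,0.5,0,0,0,0,1],
    [-0.29,0.75,0,0,0,0,1],
    [-0.29,0.95,0,0,0,0,1]
  ]
}}

```text
time_s: 7.02
eef_pos: [0.4511, -0.299, 0.0853]
tool_rot: [-0.241, 2.1, -2.092]
wrist_force: [0.2, -0.2, -0.4]
opening: 0.087
```

Emit:
{"op": "jog_arm", "data": {
  "motion": [
    [0,0.2,0,0,0,0,1],
    [0,0.4,0,0,0,0,1],
    [0,0.55,0,0,0,0,1],
    [0,0.61,0,0,0,0,1],
    [0,0.61,0,0,0,0,1]
  ]
}}

```text
time_s: 7.43
eef_pos: [0.4502, -0.2989, 0.0249]
tool_rot: [-0.241, 2.102, -2.092]
wrist_force: [-0.9, 0.2, -0.6]
opening: 0.0873
```

```bash
python3 - <<'E'
from h import *
print(pose()[0],delta([.4516,-.299,.025],down(np.radians(13.43-180))),monitor.state()['qpos'].round(2))
E
```

```text
[ 0.45023096 -0.29889786  0.02488375] (array([-0.013, -0.001,  0.004]), array([ 0.0013, -0.0008, -0.0011])) [-0.33  0.56  1.04  1.99 -0.61  0.94 -0.31]
```

Emit:
{"op": "jog_arm", "data": {
  "motion": [
    [-0.012,0,0,0,0,0,1],
    [-0.012,0,0,0,0,0,0.5],
    [-0.012,0,0,0,0,0,0.5],
    [-0.012,0,0,0,0,0,0.5],
    [-0.012,0,0,0,0,0,0.5]
  ],
  "grip_force": 40
}}

```text
time_s: 7.85
eef_pos: [0.4525, -0.299, 0.0265]
tool_rot: [-0.238, 2.1, -2.092]
wrist_force: [0.5, -0.5, -1.0]
opening: 0.0678
```

Emit:
{"op": "jog_arm", "data": {
  "motion": [
    [0,0,0,0,0,0,0.4],
    [0,0,0,0,0,0,0.4],
    [0,0,0,0,0,0,0.4],
    [0,0,0,0,0,0,0.4],
    [0,0,0,0,0,0,0.4]
  ]
}}

```text
time_s: 8.27
eef_pos: [0.4523, -0.299, 0.0263]
tool_rot: [-0.238, 2.1, -2.092]
wrist_force: [-0.5, 0.6, 5.4]
opening: 0.0592
```

Emit:
{"op": "jog_arm", "data": {
  "motion": [
    [0,-0.05,0,0,0,0,0.4],
    [0,-0.15,0,0,0,0,0.4],
    [0,-0.35,0,0,0,0,0.4],
    [0,-0.55,0,0,0,0,0.4],
    [0,-0.75,0,0,0,0,0.4]
  ]
}}

```text
time_s: 8.68
eef_pos: [0.4511, -0.2993, 0.102]
tool_rot: [-0.239, 2.102, -2.093]
wrist_force: [0.9, -0.2, -3.5]
opening: 0.0594
```

Grasp confirmed: opening 59.4 mm, and 3.5 N of weight on the wrist. I'll check where the camera-side hole sits in the tool frame and plan the transfer.

```bash
python3 - <<'E'
from h import *
d=snap('wrist','w7');q=np.load('q.npy')
# predicted pixel of hole (tool frame) 
p,r=d['state']['eef_pos'],R.from_rotvec(d['state']['tool_rot'])
for X in [(-.058+.0007,.0123,0),(-.075+.0007,.0123,.03),(-.075+.0007,.0123,-.03)]: print(proj(d,p+r.apply(X)).round(1))
im=cv2.resize(cv2.imread('pics/w7.png')[90:190,205:315],None,fx=6,fy=6,interpolation=2);cv2.imwrite('pics/v8.png',im)
t=seatP(q,[0,0,.15]);print(t,p)
plan(t,toolR(q),4)
E
```

```text
[[260.3 144. ]]
[[322.5 108.6]]
[[198.2 108.6]]
[ 0.57290459 -0.09474009  0.2387748 ] [ 0.45107963 -0.29925867  0.10203243]
call 0 [-0.413 -0.33  -0.433] [-0.0271 -0.1159  0.0286]
call 1 [-0.571 -0.254 -0.277] [-0.0271 -0.1159  0.0286]
call 2 [-0.654 -0.184 -0.07 ] [-0.0271 -0.1159  0.0286]
call 3 [-0.653 -0.128  0.157] [-0.0271 -0.1159  0.0286]
```

View pics/v8.png

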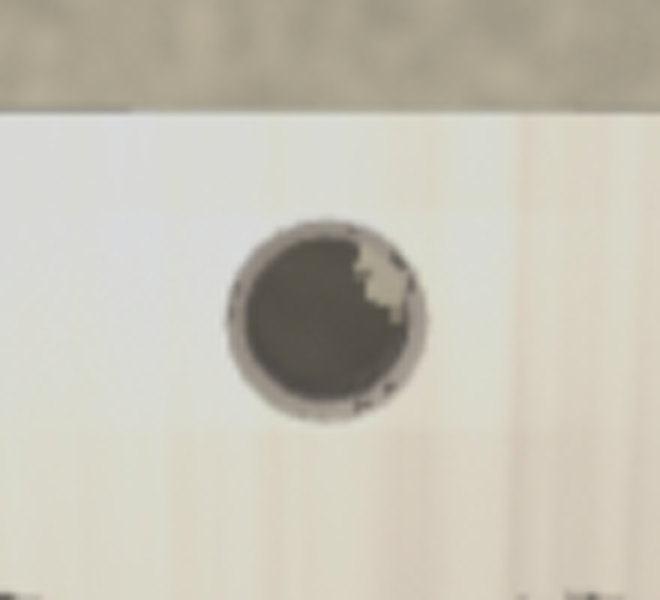

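The view shows the hole centre within 1 px of the prediction, so the plate is centred in the tool to about 0.5 mm. Now I'll transfer it to hover above the pins.

Emit:
{"op": "jog_arm", "data": {
  "motion": [
    [-0.08,-0.1,-0.08,-0.005,-0.023,0.006,0.4],
    [-0.16,-0.18,-0.17,-0.011,-0.046,0.011,0.4],
    [-0.25,-0.25,-0.26,-0.016,-0.07,0.017,0.4],
    [-0.33,-0.3,-0.35,-0.022,-0.093,0.023,0.4],
    [-0.41,-0.33,-0.43,-0.027,-0.116,0.0286,0.4]
  ]
}}

```text
time_s: 9.15
eef_pos: [0.4817, -0.2476, 0.1351]
tool_rot: [-0.488, 1.94, -1.751]
wrist_force: [0.6, 0.1, -3.8]
opening: 0.0598
```

Emit:
{"op": "jog_arm", "data": {
  "motion": [
    [-0.11,-0.05,-0.06,-0.005,-0.023,0.006,0.4],
    [-0.23,-0.1,-0.11,-0.011,-0.046,0.011,0.4],
    [-0.34,-0.15,-0.17,-0.016,-0.07,0.017,0.4],
    [-0.46,-0.2,-0.22,-0.022,-0.093,0.023,0.4],
    [-0.57,-0.25,-0.28,-0.027,-0.116,0.0286,0.4]
  ]
}}

```text
time_s: 9.57
eef_pos: [0.5114, -0.1961, 0.1675]
tool_rot: [-0.687, 1.752, -1.415]
wrist_force: [-0.7, 0.1, -3.7]
opening: 0.0595
```

Emit:
{"op": "jog_arm", "data": {
  "motion": [
    [-0.13,-0.04,-0.01,-0.005,-0.023,0.006,0.4],
    [-0.26,-0.07,-0.03,-0.011,-0.046,0.011,0.4],
    [-0.39,-0.11,-0.04,-0.016,-0.07,0.017,0.4],
    [-0.52,-0.15,-0.06,-0.022,-0.093,0.023,0.4],
    [-0.65,-0.18,-0.07,-0.027,-0.116,0.0286,0.4]
  ]
}}

```text
time_s: 9.98
eef_pos: [0.5411, -0.1451, 0.2004]
tool_rot: [-0.842, 1.54, -1.082]
wrist_force: [-0.4, -0.0, -3.4]
opening: 0.0597
```

Emit:
{"op": "jog_arm", "data": {
  "motion": [
    [-0.15,-0.03,0.03,-0.006,-0.026,0.007,0.4],
    [-0.3,-0.06,0.07,-0.012,-0.054,0.013,0.4],
    [-0.45,-0.09,0.11,-0.018,-0.08,0.02,0.4],
    [-0.6,-0.12,0.14,-0.024,-0.105,0.026,0.4],
    [-0.65,-0.13,0.16,-0.027,-0.116,0.0286,0.4]
  ]
}}

```text
time_s: 10.4
eef_pos: [0.5724, -0.0924, 0.234]
tool_rot: [-0.961, 1.306, -0.75]
wrist_force: [0.0, 0.0, -3.7]
opening: 0.0597
```

Emit:
{"op": "jog_arm", "data": {
  "motion": [
    [0,0,0,0,0,0,0.4],
    [0,0,0,0,0,0,0.4],
    [0,0,0,0,0,0,0.4],
    [0,0,0,0,0,0,0.4],
    [0,0,0,0,0,0,0.4]
  ]
}}

```text
time_s: 10.82
eef_pos: [0.5712, -0.0944, 0.2334]
tool_rot: [-0.958, 1.311, -0.757]
wrist_force: [0.4, 0.0, -3.8]
opening: 0.0594
```

```bash
python3 - <<'E'
from h import *
q=np.load('q.npy');print(delta(seatP(q,[0,-.0005,.093]),toolR(q)),monitor.state()['qpos'].round(2),monitor.state()['opening'])
E
```

```text
(array([-0.018,  0.519,  0.022]), array([ 0.0006,  0.0001, -0.0002])) [-0.23  0.41  0.73  1.57 -0.63  1.57  0.74] 0.059408157468785736
```

Emit:
{"op": "jog_arm", "data": {
  "motion": [
    [-0.005,0.1,0.005,0,0,0,0.4],
    [-0.01,0.25,0.01,0,0,0,0.4],
    [-0.018,0.45,0.022,0,0,0,0.4],
    [-0.018,0.58,0.022,0,0,0,0.4],
    [-0.018,0.62,0.022,0,0,0,0.4]
  ]
}}

```text
time_s: 11.23
eef_pos: [0.5683, -0.0632, 0.1761]
tool_rot: [-0.96, 1.312, -0.752]
wrist_force: [0.1, 0.3, -4.2]
opening: 0.0592
```

Emit:
{"op": "jog_arm", "data": {
  "motion": [
    [0,0,0,0,0,0,0.4],
    [0,0,0,0,0,0,0.4],
    [0,0,0,0,0,0,0.4],
    [0,0,0,0,0,0,0.4],
    [0,0,0,0,0,0,0.4]
  ]
}}

```text
time_s: 11.65
eef_pos: [0.5698, -0.0657, 0.1792]
tool_rot: [-0.958, 1.309, -0.757]
wrist_force: [-0.6, 0.1, -3.3]
opening: 0.0595
```

```bash
python3 - <<'E'
from h import *
d=snap('wrist','w8');q=np.load('q.npy');print(delta(seatP(q,[0,-.0005,.0713]),toolR(q)))
S=seatR(q[3],q[4]);p=d['state']['eef_pos'];print('tcp in seat',((p-q[:3])@S).round(4))
print('pin tip px',proj(d,seatP(q,[(.058,0,.045),(.058,0,.034),(.058,0,0)])).round(1))
g=cv2.cvtColor(cv2.imread('pics/w8.png'),cv2.COLOR_BGR2GRAY)
c=g[130:158:2,242:278:2];print('\n'.join(' '.join('%3d'%v for v in r) for r in c))
E
```

```text
(array([ 0.002,  0.122, -0.006]), array([ 0.0004,  0.0005, -0.0001]))
tcp in seat [ 0.0002 -0.0011  0.0837]
pin tip px [[259.5 138.6]
 [259.5 136.6]
 [259.6 131.5]]
163 163 162 148 106 100  68  48  39  37  46  72  90 100 133 157 158 157
162 163 145 107 108 119  40  31  28  29  28  29  52 106 101 135 157 157
162 157 115 110 126 102  32  30  31  29  30  29  37 119 106 108 148 156
162 134 113 123 127  75  30  29  31  30  29  30  28 117 123 110 121 155
159 124 106 126 127  69  29  29  33  31  32  27  29 105 124 108 114 152
156 126  94 126 127  92  30  29  34  33  32  29  36 120 125 101 115 148
152 129  87 126 127 122  47  28  32  33  31  28  52 124 123  94 118 142
151 134  88 122 128 126  78  36  30  30  32  41  75 127 123  87 123 144
158 139 104 109 127 124  70  68  61  56  64  65  76 127 117  93 129 150
160 146 126  99 118 123  70  69  69  69  67  66  90 123  99 121 134 152
160 152 146 113 106 120  71  69  69  68  67  66 115 106 102 138 140 154
160 160 153 148 116 111  97  82  78  78  81  96 108 108 141 144 150 155
160 160 159 154 152 125 118 117 116 114 114 112 115 147 149 150 155 154
160 161 161 158 156 160 152 136 132 131 129 139 156 154 153 154 154 155
```

The pin shows through the hole numerically: the dark disc is centred at about (260,139) px, against a predicted tip at (259.5,138.6). It's aligned, so I'll descend.

Emit:
{"op": "jog_arm", "data": {
  "motion": [
    [0.002,0.04,-0.005,0,0,0,0.4],
    [0.002,0.08,-0.005,0,0,0,0.4],
    [0.002,0.12,-0.005,0,0,0,0.4],
    [0.002,0.16,-0.005,0,0,0,0.4],
    [0.002,0.18,-0.005,0,0,0,0.4]
  ]
}}

```text
time_s: 12.12
eef_pos: [0.5676, -0.0569, 0.1615]
tool_rot: [-0.959, 1.311, -0.755]
wrist_force: [0.4, -0.1, -4.8]
opening: 0.0593
```

Emit:
{"op": "jog_arm", "data": {
  "motion": [
    [0,0.03,0,0,0,0,0.4],
    [0,0.06,0,0,0,0,0.4],
    [0,0.09,0,0,0,0,0.4],
    [0,0.1,0,0,0,0,0.4],
    [0,0.1,0,0,0,0,0.4]
  ]
}}

```text
time_s: 12.53
eef_pos: [0.5671, -0.0529, 0.1531]
tool_rot: [-0.959, 1.31, -0.755]
wrist_force: [-0.7, 0.1, -3.4]
opening: 0.0595
```

```bash
python3 - <<'E'
from h import *
q=np.load('q.npy');S=seatR(q[3],q[4]);s=monitor.state();print(((s['eef_pos']-q[:3])@S).round(4),(s['wrist_force']@S).round(2),s['torque'].round(2))
E
```

```text
[ 0.0004 -0.0003  0.0545] [-1.33  0.69 -3.16] [-0.94 -0.09 -0.  ]
```

Emit:
{"op": "jog_arm", "data": {
  "motion": [
    [-0.002,0.04,0,0,0,0,0.4],
    [-0.003,0.08,0,0,0,0,0.4],
    [-0.003,0.12,0,0,0,0,0.4],
    [-0.003,0.16,0,0,0,0,0.4],
    [-0.003,0.18,0,0,0,0,0.4]
  ]
}}

```text
time_s: 12.95
eef_pos: [0.5657, -0.0446, 0.1366]
tool_rot: [-0.959, 1.31, -0.755]
wrist_force: [-0.2, 0.6, -4.0]
opening: 0.0593
```

Emit:
{"op": "jog_arm", "data": {
  "motion": [
    [0,0.02,0,0,0,0,0.4],
    [0,0.04,0,0,0,0,0.4],
    [0,0.06,0,0,0,0,0.4],
    [0,0.08,0,0,0,0,0.4],
    [0,0.08,0,0,0,0,0.4]
  ]
}}

```text
time_s: 13.37
eef_pos: [0.5656, -0.0418, 0.1302]
tool_rot: [-0.959, 1.31, -0.756]
wrist_force: [0.1, -1.5, -1.1]
opening: 0.0593
```

```bash
cat > st.py <<'E'
from h import *
q=np.load('q.npy');S=seatR(q[3],q[4]);s=monitor.state();print(((s['eef_pos']-q[:3])@S).round(4),(s['wrist_force']@S).round(2),s['torque'].round(2),s['opening'],(R.from_matrix(S).inv()*R.from_rotvec(s['tool_rot'])*toolR(q).inv()*R.from_matrix(S)).as_rotvec().round(4))
E
python3 st.py
```

```text
[ 0.0004 -0.0004  0.029 ] [-1.87  0.07 -0.33] [-0.83  0.05  0.04] 0.059305420978147644 [ 0.0018 -0.0006  0.0017]
```

Emit:
{"op": "jog_arm", "data": {
  "motion": [
    [0,0.005,0,0,0,0,0.4],
    [0,0.01,0,0,0,0,0.4],
    [0,0.015,0,0,0,0,0.4],
    [0,0.015,0,0,0,0,0.4],
    [0,0.015,0,0,0,0,0.4]
  ]
}}

```text
time_s: 13.78
eef_pos: [0.5655, -0.0417, 0.1299]
tool_rot: [-0.958, 1.31, -0.756]
wrist_force: [-2.6, -3.0, 6.2]
opening: 0.0591
```

```bash
python3 st.py
```

```text
[ 0.0004 -0.0003  0.0286] [0.37 3.03 6.66] [-0.55  0.86  0.41] 0.05910417664661313 [ 0.0011 -0.0007  0.0017]
```

Emit:
{"op": "jog_arm", "data": {
  "motion": [
    [0,0.01,0,0,0,0,0.4],
    [0,0.02,0,0,0,0,0.4],
    [0,0.02,0,0,0,0,0.4],
    [0,0.02,0,0,0,0,0.4],
    [0,0.02,0,0,0,0,0.4]
  ]
}}

```text
time_s: 14.2
eef_pos: [0.5656, -0.0417, 0.1298]
tool_rot: [-0.957, 1.309, -0.757]
wrist_force: [-6.4, -7.4, 21.1]
opening: 0.0593
```

```bash
python3 st.py
```

```text
[ 0.0004 -0.0004  0.0286] [ 3.46  7.4  21.75] [0.11 2.21 1.06] 0.059346203842257056 [-0.0002 -0.001   0.0018]
```

The spacer is stiff against the land at 22 N. I'll relax, release and back off square to the land.

Emit:
{"op": "jog_arm", "data": {
  "motion": [
    [0,-0.015,0,0,0,0,0.4],
    [0,-0.028,0,0,0,0,0.4],
    [0,-0.028,0,0,0,0,0.7],
    [0,-0.028,0,0,0,0,1],
    [0,-0.028,0,0,0,0,1]
  ]
}}

```text
time_s: 14.62
eef_pos: [0.5656, -0.0409, 0.1293]
tool_rot: [-0.959, 1.31, -0.755]
wrist_force: [0.3, 0.3, -0.2]
opening: 0.0679
```

Emit:
{"op": "jog_arm", "data": {
  "motion": [
    [0,0,0,0,0,0,1],
    [0,0,0,0,0,0,1],
    [0,-0.1,0,0,0,0,1],
    [0,-0.3,0,0,0,0,1],
    [0,-0.5,0,0,0,0,1]
  ]
}}

```text
time_s: 15.03
eef_pos: [0.5684, -0.0632, 0.1751]
tool_rot: [-0.96, 1.311, -0.755]
wrist_force: [0.2, 0.2, -0.1]
opening: 0.086
```

Emit:
{"op": "jog_arm", "data": {
  "motion": [
    [0.1,-0.2,0,0,0,0,1],
    [0.2,-0.4,0,0,0,0,1],
    [0.3,-0.55,0,0,0,0,1],
    [0.3,-0.6,0,0,0,0,1],
    [0.3,-0.6,0,0,0,0,1]
  ]
}}

```text
time_s: 15.45
eef_pos: [0.5769, -0.1173, 0.2164]
tool_rot: [-0.958, 1.31, -0.758]
wrist_force: [-0.1, -0.2, 0.2]
opening: 0.0871
```

```bash
python3 st.py; python3 - <<'E'
from h import *
d=snap('wrist','w9');q=np.load('q.npy')
for z in (.014,.0165):print(proj(d,seatP(q,[(.075,.03,z),(.075,-.03,z),(-.075,.03,z),(-.075,-.03,z)])).round(1).tolist(),proj(d,seatP(q,[(.058,0,.045),(-.058,0,.045)])).round(1).tolist())
im=cv2.resize(cv2.imread('pics/w9.png')[20:260,140:380],(600,600),interpolation=2)
for x,y in proj(d,seatP(q,[(.075,.03,.014),(.075,-.03,.014),(-.075,.03,.014),(-.075,-.03,.014)])): cv2.circle(im,(int((x+.5-140)*2.5),int((y+.5-20)*2.5)),3,(0,0,255),1)
cv2.imwrite('pics/v9.png',im)
E
```

```text
[-0.0303 -0.0007  0.1399] [-0.06  0.17  0.27] [-0.58 -0.05 -0.04] 0.08708874269891675 [-0.0001  0.0005  0.0005]
[[223.1, 67.3], [297.0, 67.3], [228.5, 236.5], [291.5, 236.6]] [[260.0, 87.7], [260.0, 233.7]]
[[222.8, 67.0], [297.3, 67.0], [228.3, 237.7], [291.7, 237.7]] [[260.0, 87.7], [260.0, 233.7]]
```

View pics/v9.png

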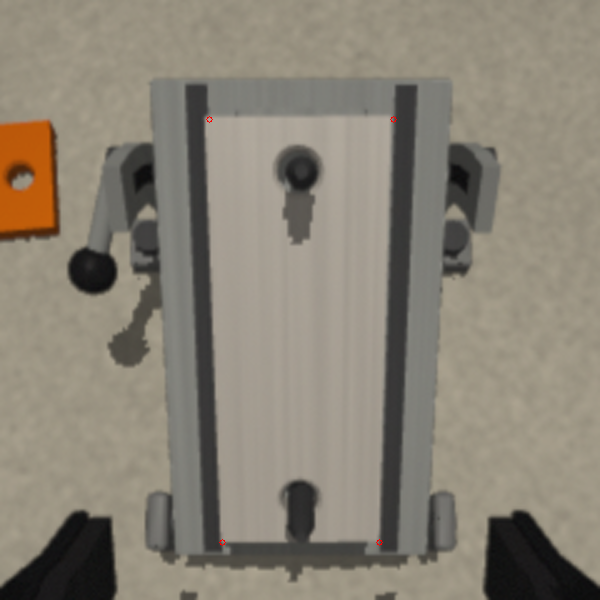

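The picture shows the spacer flat on the land with both pins through its holes, and its edges within about 1–2 px of the prediction. A quick sub-pixel height check will confirm it is home.

```bash
python3 - <<'E'
from h import *
d=load('w9');q=np.load('q.npy');im=d['image'].astype(float)
def edge(prof):  # subpixel strongest gradient positions
    g=np.abs(np.diff(prof,axis=0)).sum(1);i=int(g.argmax());w=g[max(i-1,0):i+2];return i+.5+((w*np.arange(-1,2)).sum()/w.sum() if len(w)==3 else 0)
P=[];U=[]
top=[60+edge(im[60:74,c:c+4].mean(1)) for c in (230,240,270,280)]
bot=[230+edge(im[230:245,c:c+4].mean(1)) for c in (235,242,272,280)]
print(np.round(top,2),np.round(bot,2))
L=[];Rr=[]
rows=(80,110,140,170,200,225)
for r in rows:
    L.append(215+edge(im[r:r+3,215:235].mean(0)));Rr.append(285+edge(im[r:r+3,285:305].mean(0)))
print(np.round(L,2),np.round(Rr,2))
l=np.polyfit(np.array(rows)+1,L,1);rr=np.polyfit(np.array(rows)+1,Rr,1)
t=np.mean(top);b=np.mean(bot);U=[(np.polyval(l,t),t),(np.polyval(rr,t),t),(np.polyval(l,b),b),(np.polyval(rr,b),b)]
C=[(.075,.03,0),(.075,-.03,0),(-.075,.03,0),(-.075,-.03,0)]
x,e=fit([(d,C,U,1)],np.r_[seatP(q,[0,0,.014]),q[3:]]);S=seatR(q[3],q[4])
print(((x[:3]-q[:3])@S).round(4),np.degrees(x[3:]).round(2),np.degrees(q[3:]).round(2),e)
E
```

```text
[66.16 66.16 65.71 65.71] [236.47 236.46 236.43 236.27]
[221.79 222.86 224.22 225.28 226.39 227.35] [296.4  295.45 294.49 293.53 292.6  291.71]
[0.0005 0.0006 0.0175] [98.43 27.96] [98.28 25.99] [[[0.1, 0.1], [0.0, -0.1], [0.2, 0.1], [-0.3, -0.0]]]
```

```bash
python3 - <<'E'
from h import *
d=load('w5');d9=load('w9');q=np.load('q.npy');S=seatR(q[3],q[4])
im=cv2.cvtColor(d['image'],cv2.COLOR_RGB2GRAY).astype(float)
def dark(p): # subpixel of darkest dip after detrend
    x=np.arange(len(p));p=p-np.polyval(np.polyfit(x,p,1),x);i=int(p[1:-1].argmin())+1;a,b,c=p[i-1:i+2];return i+.5*(a-c)/(a-2*b+c)
pr=proj(d,seatP(q,[(.08,.022,0),(.08,-.022,0),(-.08,.022,0),(-.08,-.022,0)]));print(pr.round(1).tolist())
rows=np.arange(62,228,6);L=[];Q=[]
for r in rows:
    t=(r+1.5-pr[0,1])/(pr[2,1]-pr[0,1]);cl=pr[0,0]+t*(pr[2,0]-pr[0,0]);cr=pr[1,0]+t*(pr[3,0]-pr[1,0])
    a=int(cl)-3;b=int(cr)-3
    L.append(a+dark(im[r:r+4,a:a+8].mean(0)));Q.append(b+dark(im[r:r+4,b:b+8].mean(0)))
def rob(x,y):
    x=np.array(x);y=np.array(y);m=np.ones(len(x),bool)
    for _ in range(4): c=np.polyfit(x[m],y[m],1);e=y-np.polyval(c,x);m=abs(e)<max(.25,1.5*np.median(abs(e)))
    print(c.round(4),m.sum(),e[m].std().round(3));return c
l=rob(rows+1.5,L);r_=rob(rows+1.5,Q)
t=np.median([54+dark(im[54:62,c:c+3].mean(1)) for c in range(237,248,3)]);g=[int(c) for c in im[228:246,240:250].mean(1)];print('top',t,g,[int(c) for c in im[228:246,262:268].mean(1)])
for b in (235,235.6,236.2):
    U=[(np.polyval(l,t),t),(np.polyval(r_,t),t),(np.polyval(l,b),b),(np.polyval(r_,b),b)]
    x,e=fit([(d,[(.08,.022,0),(.08,-.022,0),(-.08,.022,0),(-.08,-.022,0)],U,1)],q);print(b,((x[:3]-q[:3])@S).round(4),np.degrees(x[3:]).round(2),e)
E
```

```text
[[232.6, 57.1], [286.3, 57.6], [235.3, 235.5], [280.4, 236.1]]
[1.50000e-02 2.31655e+02] 20 0.138
[-3.350000e-02  2.881888e+02] 22 0.151
top 56.91663910934744 [129, 129, 129, 129, 129, 129, 129, 120, 77, 71, 79, 101, 123, 118, 84, 80, 81, 93] [108, 108, 108, 111, 115, 121, 125, 117, 82, 71, 77, 92, 107, 115, 89, 79, 80, 91]
235 [ 0.0004  0.0001 -0.0006] [98.31 26.28] [[[-0.0, -0.2], [-0.1, 0.2], [0.1, -0.3], [0.0, 0.3]]]
235.6 [0.0003 0.0001 0.0001] [98.31 25.92] [[[-0.1, -0.2], [-0.1, 0.2], [0.0, -0.3], [0.1, 0.3]]]
236.2 [0.0003 0.     0.0008] [98.32 25.57] [[[-0.1, -0.2], [-0.1, 0.2], [-0.1, -0.3], [0.2, 0.3]]]
```

The land fits at 26° again, but the plate's top edge fit gives about 3.5 mm high and 2° steeper. That is weakly conditioned, so I'll check by touch, pressing lightly near each end with closed fingertips.

Emit:
{"op": "jog_arm", "data": {
  "motion": [
    [-0.1,0,0,0,0,0,0],
    [-0.25,0.1,0,0,0,0,0],
    [-0.4,0.2,0,0,0,0,0],
    [-0.55,0.35,0,0,0,0,0],
    [-0.65,0.5,0,0,0,0,0]
  ]
}}

```text
time_s: 15.92
eef_pos: [0.5643, -0.0327, 0.1988]
tool_rot: [-0.959, 1.309, -0.752]
wrist_force: [-0.6, 1.0, -0.7]
opening: 0.0612
```

Emit:
{"op": "jog_arm", "data": {
  "motion": [
    [0,0.1,0,0,0,0,0],
    [0,0.2,0,0,0,0,0],
    [0,0.3,0,0,0,0,0],
    [0,0.4,0,0,0,0,0],
    [0,0.44,0,0,0,0,0]
  ]
}}

```text
time_s: 16.33
eef_pos: [0.5613, -0.0169, 0.1575]
tool_rot: [-0.96, 1.312, -0.755]
wrist_force: [-0.7, -0.2, 0.4]
opening: 0.028
```

Emit:
{"op": "jog_arm", "data": {
  "motion": [
    [0,0.01,0,0,0,0,0],
    [0,0.02,0,0,0,0,0],
    [0,0.04,0,0,0,0,0],
    [0,0.06,0,0,0,0,0],
    [0,0.06,0,0,0,0,0]
  ]
}}

```text
time_s: 16.75
eef_pos: [0.5623, -0.0154, 0.1546]
tool_rot: [-0.957, 1.309, -0.758]
wrist_force: [0.2, -2.4, 4.3]
opening: 0.0013
```

```bash
python3 st.py
```

```text
[ 0.0351 -0.001   0.0393] [-0.32  0.2   4.9 ] [-0.54 -0.04  0.04] 0.0013230803848221064 [-0.0002 -0.      0.0016]
```

Emit:
{"op": "jog_arm", "data": {
  "motion": [
    [0,0.01,0,0,0,0,0],
    [0,0.02,0,0,0,0,0],
    [0,0.03,0,0,0,0,0],
    [0,0.03,0,0,0,0,0],
    [0,0.03,0,0,0,0,0]
  ]
}}

```text
time_s: 17.17
eef_pos: [0.5627, -0.0153, 0.1545]
tool_rot: [-0.955, 1.307, -0.759]
wrist_force: [-4.7, -6.8, 23.0]
opening: 0.0008
```

```bash
python3 st.py
```

```text
[ 0.035  -0.0014  0.0391] [ 4.64  5.67 23.28] [0.26 1.21 0.51] 0.0007661901588957882 [-0.003  -0.0003  0.0019]
```

Emit:
{"op": "jog_arm", "data": {
  "motion": [
    [0,-0.05,0,0,0,0,0],
    [0.1,-0.1,0,0,0,0,0],
    [0.3,-0.1,0,0,0,0,0],
    [0.5,-0.1,0,0,0,0,0],
    [0.7,-0.1,0,0,0,0,0]
  ]
}}

```text
time_s: 17.58
eef_pos: [0.5712, -0.0811, 0.1288]
tool_rot: [-0.959, 1.309, -0.755]
wrist_force: [0.5, -0.1, 0.0]
opening: 0.0007
```

Emit:
{"op": "jog_arm", "data": {
  "motion": [
    [0,0,0,0,0,0,0],
    [0,0.03,0,0,0,0,0],
    [0,0.06,0,0,0,0,0],
    [0,0.08,0,0,0,0,0],
    [0,0.08,0,0,0,0,0]
  ]
}}

```text
time_s: 18.0
eef_pos: [0.5708, -0.0769, 0.1235]
tool_rot: [-0.959, 1.308, -0.756]
wrist_force: [-3.2, -5.5, 10.1]
opening: 0.0005
```

```bash
python3 st.py
```

```text
[-0.0343 -0.0005  0.0385] [-0.09  3.93 11.31] [-0.77  0.8   0.49] 0.00048734094667455017 [0.0009 0.0001 0.0026]
```

Both ends are stiff, and the heights imply a plate slope of about 26.5°, so it is flat. To settle the height, I'll touch the table face beside it. The plate top should stand 36 mm above that face if the plate is home.

Emit:
{"op": "jog_arm", "data": {
  "motion": [
    [0,-0.1,0,0,0,0,0],
    [-0.1,-0.15,0.1,0,0,0,0],
    [-0.15,-0.15,0.3,0,0,0,0],
    [-0.15,-0.15,0.47,0,0,0,0],
    [-0.15,-0.15,0.47,0,0,0,0]
  ]
}}

```text
time_s: 18.42
eef_pos: [0.6187, -0.0595, 0.1429]
tool_rot: [-0.959, 1.306, -0.752]
wrist_force: [-0.3, 0.7, -0.2]
opening: 0.0002
```

Emit:
{"op": "jog_arm", "data": {
  "motion": [
    [0,0.1,0,0,0,0,0],
    [0,0.2,0,0,0,0,0],
    [0,0.3,0,0,0,0,0],
    [0,0.4,0,0,0,0,0],
    [0,0.44,0,0,0,0,0]
  ]
}}

```text
time_s: 18.83
eef_pos: [0.6119, -0.0422, 0.1007]
tool_rot: [-0.96, 1.312, -0.753]
wrist_force: [0.4, 0.6, 0.8]
opening: 0.0005
```

```bash
python3 st.py
```

```text
[-0.0188 -0.0462  0.0055] [ 0.85 -0.52  0.5 ] [-0.58 -0.01 -0.04] 0.0005404688551393031 [ 0.0045 -0.002   0.0013]
```

Emit:
{"op": "jog_arm", "data": {
  "motion": [
    [0,0.01,0,0,0,0,0],
    [0,0.02,0,0,0,0,0],
    [0,0.03,0,0,0,0,0],
    [0,0.03,0,0,0,0,0],
    [0,0.03,0,0,0,0,0]
  ]
}}

```text
time_s: 19.25
eef_pos: [0.6132, -0.0426, 0.1003]
tool_rot: [-0.958, 1.31, -0.756]
wrist_force: [0.2, -0.1, 0.7]
opening: 0.0005
```

```bash
python3 st.py
```

```text
[-0.0195 -0.0474  0.0055] [ 0.21 -0.15  0.71] [-0.58  0.01 -0.03] 0.00046611217906818815 [ 0.0015 -0.0005  0.0018]
```

Emit:
{"op": "jog_arm", "data": {
  "motion": [
    [0,0.01,0,0,0,0,0],
    [0,0.02,0,0,0,0,0],
    [0,0.03,0,0,0,0,0],
    [0,0.03,0,0,0,0,0],
    [0,0.03,0,0,0,0,0]
  ]
}}

```text
time_s: 19.67
eef_pos: [0.613, -0.0414, 0.0979]
tool_rot: [-0.958, 1.31, -0.756]
wrist_force: [-1.1, -2.3, 4.4]
opening: 0.0006
```

```bash
python3 st.py
```

```text
[-0.0194 -0.0474  0.0028] [0.05 1.39 4.91] [-0.38  0.29  0.09] 0.0005678947775978687 [ 0.0014 -0.0006  0.0018]
```

The table-face contact is at 2.8 mm and the plate top at 38.8 mm. The difference is 36.0 mm, so the spacer is fully home; the camera's seat height was simply 2.7 mm low. I'll correct that and go for the carrier.

```bash
python3 - <<'E'
from h import *
q=np.load('q.npy');q[:3]=seatP(q,[0,0,.0027]);q[4]+=.008;np.save('q.npy',q);print(q)
p0,r0=pose();p1=p0+r0.apply([0,-.17,0]);print(p1)
plan([.490,.295,.19],down(np.radians(20.1)),5,p1,r0)
E
```

```text
[ 0.5636056  -0.03087298  0.10636706  1.71537949  0.46154737]
[ 0.62400857 -0.11512747  0.25068283]
call 0 [-0.711  0.482 -0.145] [-0.0256 -0.1108 -0.0209]
call 1 [-0.741  0.434  0.148] [-0.0256 -0.1108 -0.0209]
call 2 [-0.666  0.364  0.428] [-0.0256 -0.1108 -0.0209]
call 3 [-0.496  0.281  0.659] [-0.0256 -0.1108 -0.0209]
call 4 [-0.254  0.197  0.81 ] [-0.0256 -0.1108 -0.0209]
```

Emit:
{"op": "jog_arm", "data": {
  "motion": [
    [0,-0.1,0,0,0,0,0],
    [0,-0.3,0,0,0,0,0.3],
    [0,-0.5,0,0,0,0,0.6],
    [0,-0.7,0,0,0,0,1],
    [0,-0.9,0,0,0,0,1]
  ]
}}

```text
time_s: 20.08
eef_pos: [0.6187, -0.0807, 0.1794]
tool_rot: [-0.959, 1.31, -0.756]
wrist_force: [0.4, 0.2, 0.5]
opening: 0.0199
```

Emit:
{"op": "jog_arm", "data": {
  "motion": [
    [0,-0.2,0,0,0,0,1],
    [0,-0.4,0,0,0,0,1],
    [0,-0.6,0,0,0,0,1],
    [0,-0.8,0,0,0,0,1],
    [0,-0.8,0,0,0,0,1]
  ]
}}

```text
time_s: 20.5
eef_pos: [0.6248, -0.1177, 0.2541]
tool_rot: [-0.957, 1.307, -0.761]
wrist_force: [0.1, -1.0, 0.6]
opening: 0.0523
```

Emit:
{"op": "jog_arm", "data": {
  "motion": [
    [-0.14,0.06,-0.03,-0.005,-0.022,-0.004,1],
    [-0.28,0.13,-0.06,-0.01,-0.044,-0.008,1],
    [-0.43,0.2,-0.09,-0.015,-0.066,-0.013,1],
    [-0.57,0.28,-0.12,-0.02,-0.089,-0.017,1],
    [-0.71,0.36,-0.145,-0.0256,-0.111,-0.021,1]
  ]
}}

```text
time_s: 20.92
eef_pos: [0.5975, -0.0375, 0.2488]
tool_rot: [-1.148, 1.01, -0.556]
wrist_force: [0.3, 0.2, 0.2]
opening: 0.0831
```

Emit:
{"op": "jog_arm", "data": {
  "motion": [
    [-0.15,0.07,0.03,-0.005,-0.022,-0.004,1],
    [-0.3,0.14,0.06,-0.01,-0.044,-0.008,1],
    [-0.44,0.2,0.09,-0.015,-0.066,-0.013,1],
    [-0.59,0.28,0.12,-0.02,-0.089,-0.017,1],
    [-0.74,0.36,0.148,-0.0256,-0.111,-0.021,1]
  ]
}}

```text
time_s: 21.33
eef_pos: [0.5716, 0.0419, 0.2435]
tool_rot: [-1.3, 0.701, -0.352]
wrist_force: [0.5, -0.2, 0.4]
opening: 0.0869
```

Emit:
{"op": "jog_arm", "data": {
  "motion": [
    [-0.13,0.07,0.09,-0.005,-0.022,-0.004,1],
    [-0.27,0.14,0.17,-0.01,-0.044,-0.008,1],
    [-0.4,0.21,0.26,-0.015,-0.066,-0.013,1],
    [-0.53,0.28,0.34,-0.02,-0.089,-0.017,1],
    [-0.666,0.36,0.428,-0.0256,-0.111,-0.021,1]
  ]
}}

```text
time_s: 21.75
eef_pos: [0.5448, 0.1236, 0.2317]
tool_rot: [-1.419, 0.381, -0.145]
wrist_force: [0.0, -0.7, 0.4]
opening: 0.0869
```

Emit:
{"op": "jog_arm", "data": {
  "motion": [
    [-0.1,0.06,0.13,-0.005,-0.022,-0.004,1],
    [-0.2,0.11,0.26,-0.01,-0.044,-0.008,1],
    [-0.3,0.17,0.4,-0.015,-0.066,-0.013,1],
    [-0.4,0.22,0.53,-0.02,-0.089,-0.017,1],
    [-0.496,0.28,0.66,-0.0256,-0.111,-0.021,1]
  ]
}}

```text
time_s: 22.17
eef_pos: [0.5179, 0.2059, 0.2197]
tool_rot: [-1.504, 0.053, 0.066]
wrist_force: [-0.1, -0.0, -0.8]
opening: 0.0868
```

```bash
python3 - <<'E'
from h import *
print(pose()[0],delta([.490,.295,.19],down(np.radians(20.1))),monitor.state()['qpos'].round(2))
E
```

```text
[0.51789709 0.20589878 0.21969826] (array([-0.246,  0.375,  0.871]), array([-0.025 , -0.1089, -0.0204])) [-0.73  0.2   0.38  1.71 -0.17  1.3   1.27]
```

Emit:
{"op": "jog_arm", "data": {
  "motion": [
    [-0.05,0.07,0.17,-0.005,-0.022,-0.004,1],
    [-0.1,0.15,0.35,-0.01,-0.044,-0.008,1],
    [-0.15,0.25,0.55,-0.015,-0.066,-0.013,1],
    [-0.22,0.34,0.78,-0.022,-0.097,-0.018,1],
    [-0.246,0.375,0.871,-0.025,-0.109,-0.0204,1]
  ]
}}

```text
time_s: 22.58
eef_pos: [0.4882, 0.298, 0.1889]
tool_rot: [-1.552, -0.279, 0.282]
wrist_force: [-1.5, 0.4, -0.5]
opening: 0.0868
```

Emit:
{"op": "jog_arm", "data": {
  "motion": [
    [0,0,0,0,0,0,1],
    [0,0,0,0,0,0,1],
    [0,0,0,0,0,0,1],
    [0,0,0,0,0,0,1],
    [0,0,0,0,0,0,1]
  ]
}}

```text
time_s: 23.0
eef_pos: [0.4916, 0.2929, 0.1904]
tool_rot: [-1.553, -0.27, 0.271]
wrist_force: [1.4, 0.3, 0.3]
opening: 0.0871
```

```bash
python3 - <<'E'
from h import *
d=snap('wrist','w10');print(d['state']['eef_pos'],delta([.490,.295,.19],down(np.radians(20.1))))
print(proj(d,[(.4069,.2644,.01),(.5169,.3047,.01)]).round(1))
cv2.imwrite('pics/v10.png',cv2.resize(cv2.imread('pics/w10.png')[40:260,150:370],(600,600),interpolation=2))
E
```

```text
[0.491623   0.29293884 0.19038974] (array([-0.007,  0.003,  0.022]), array([-0.0003, -0.0019, -0.0002]))
[[260.6  91.8]
 [261.2 202.9]]
```

View pics/v10.png

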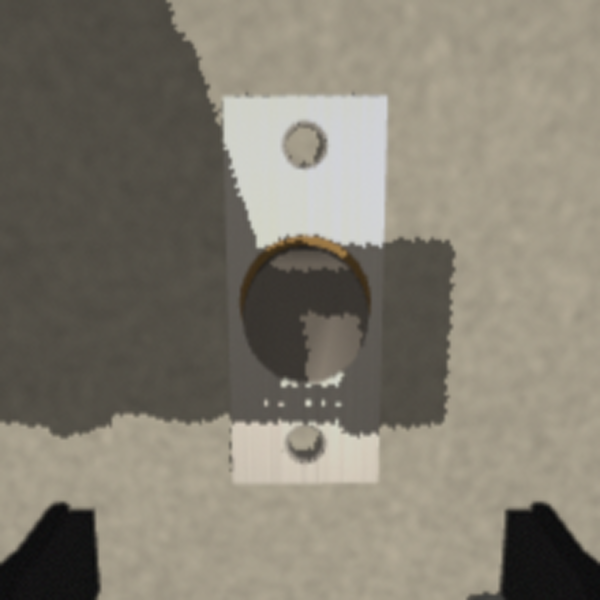

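The carrier's holes are at crop (305,145) and (305,442), and its corners at (223,96), (387,95), (233,484) and (379,484). That was my 12th view, so checks from here are numeric.

```bash
python3 - <<'E'
from h import *
d=load('w10');k=600/220;w=lambda x,y:(150+(x+.5)/k-.5,40+(y+.5)/k-.5)
h=[onz(d,w(*u),.010) for u in [(305,145),(305,442)]];c=[onz(d,w(*u),.010) for u in [(223,96),(387,95),(233,484),(379,484)]]
print(np.round(h,4),np.linalg.norm(h[0]-h[1]),np.mean(h,0).round(4),np.mean(c,0).round(4),[np.linalg.norm(c[i]-c[j]).round(4) for i,j in((0,1),(2,3),(0,2),(1,3))])
v=h[1]-h[0];e=(c[2]+c[3]-c[0]-c[1]);y1=np.degrees(np.arctan2(v[1],v[0]));y2=np.degrees(np.arctan2(e[1],e[0]));print(y1,y2)
m=np.mean([np.mean(h,0),np.mean(c,0)],0);print(m,delta([m[0],m[1],.025],down(np.radians((y1+y2)/2))))
E
```

```text
[[0.4075 0.2656 0.01  ]
 [0.5156 0.3046 0.01  ]] 0.1148620074567976 [0.4616 0.2851 0.01  ] [0.4621 0.2855 0.01  ] [np.float64(0.0593), np.float64(0.0603), np.float64(0.15), np.float64(0.1503)]
19.840445432059646 19.99990788873868
[0.46181627 0.28526447 0.01      ] (array([-0.305,  1.653,  0.024]), array([-0.0003, -0.0009, -0.0002]))
```

Emit:
{"op": "jog_arm", "data": {
  "motion": [
    [-0.1,0.1,0.01,0,-0.001,0,1],
    [-0.2,0.25,0.024,0,-0.001,0,1],
    [-0.305,0.45,0.024,0,-0.001,0,1],
    [-0.305,0.7,0.024,0,-0.001,0,1],
    [-0.305,0.9,0.024,0,-0.001,0,1]
  ]
}}

```text
time_s: 23.47
eef_pos: [0.4608, 0.2855, 0.0991]
tool_rot: [-1.552, -0.274, 0.275]
wrist_force: [0.0, -0.1, -0.1]
opening: 0.087
```

Emit:
{"op": "jog_arm", "data": {
  "motion": [
    [0,0.2,0,0,0,0,1],
    [0,0.4,0,0,0,0,1],
    [0,0.6,0,0,0,0,1],
    [0,0.72,0,0,0,0,1],
    [0,0.74,0,0,0,0,1]
  ]
}}

```text
time_s: 23.88
eef_pos: [0.4601, 0.2851, 0.024]
tool_rot: [-1.554, -0.271, 0.278]
wrist_force: [0.0, -0.4, 0.2]
opening: 0.0869
```

Emit:
{"op": "jog_arm", "data": {
  "motion": [
    [0,0,0,0,0,0,1],
    [0,0,0,0,0,0,1],
    [0,0,0,0,0,0,1],
    [0,0,0,0,0,0,1],
    [0,0,0,0,0,0,1]
  ]
}}

```text
time_s: 24.3
eef_pos: [0.4615, 0.2866, 0.0269]
tool_rot: [-1.552, -0.275, 0.275]
wrist_force: [0.2, -0.1, -0.0]
opening: 0.0871
```

```bash
python3 - <<'E'
from h import *
print(pose()[0],delta([.4618,.2853,.025],down(np.radians(19.9))),monitor.state()['qpos'].round(2))
E
```

```text
[0.46150239 0.28663488 0.0269181 ] (array([-0.002,  0.019, -0.014]), array([-0.0004,  0.0011,  0.0002])) [-0.85  0.34  0.24  1.96 -0.11  0.85  1.38]
```

Emit:
{"op": "jog_arm", "data": {
  "motion": [
    [-0.002,0.012,-0.014,0,0.001,0,1],
    [-0.002,0.025,-0.014,0,0.001,0,1],
    [-0.002,0.025,-0.014,0,0.001,0,0.5],
    [-0.002,0.025,-0.014,0,0.001,0,0.5],
    [-0.002,0.025,-0.014,0,0.001,0,0.5]
  ],
  "grip_force": 40
}}

```text
time_s: 24.72
eef_pos: [0.4613, 0.2849, 0.0235]
tool_rot: [-1.553, -0.272, 0.273]
wrist_force: [0.7, 0.6, 0.1]
opening: 0.0742
```

Emit:
{"op": "jog_arm", "data": {
  "motion": [
    [0,0,0,0,0,0,0.4],
    [0,0,0,0,0,0,0.4],
    [0,0,0,0,0,0,0.4],
    [0,0,0,0,0,0,0.4],
    [0,0,0,0,0,0,0.4]
  ]
}}

```text
time_s: 25.13
eef_pos: [0.4614, 0.2849, 0.0236]
tool_rot: [-1.553, -0.272, 0.273]
wrist_force: [0.1, -0.3, 0.3]
opening: 0.0595
```

Emit:
{"op": "jog_arm", "data": {
  "motion": [
    [0,0,0,0,0,0,0.4],
    [0,-0.05,0,0,0,0,0.4],
    [0,-0.2,0,0,0,0,0.4],
    [0,-0.4,0,0,0,0,0.4],
    [0,-0.6,0,0,0,0,0.4]
  ]
}}

```text
time_s: 25.55
eef_pos: [0.4606, 0.2843, 0.0837]
tool_rot: [-1.554, -0.27, 0.275]
wrist_force: [1.1, -0.0, -4.2]
opening: 0.0596
```

Emit:
{"op": "jog_arm", "data": {
  "motion": [
    [0,-0.2,0,0,0,0,0.4],
    [0,-0.4,0,0,0,0,0.4],
    [0,-0.6,0,0,0,0,0.4],
    [0,-0.8,0,0,0,0,0.4],
    [0,-0.9,0,0,0,0,0.4]
  ]
}}

```text
time_s: 25.97
eef_pos: [0.462, 0.2851, 0.1759]
tool_rot: [-1.552, -0.273, 0.272]
wrist_force: [0.1, -0.8, -4.0]
opening: 0.0595
```

```bash
python3 - <<'E'
from h import *
d=snap('wrist','w11');q=np.load('q.npy')
p,r=d['state']['eef_pos'],R.from_rotvec(d['state']['tool_rot']);print(p,d['state']['opening'],d['state']['wrist_force'])
im=d['image'].astype(float);g=im.mean(2)
for X in [(-.058,.0143,0),(-.075,.0143,0)]: print(proj(d,p+r.apply(X)).round(1))
c=g[124:162:2,236:286:2];print('\n'.join(' '.join('%3d'%v for v in x) for x in c))
print([int(v) for v in g[95:120,235:240].mean(1)],[int(v) for v in g[95:120,280:285].mean(1)])
t=seatP(q,[0,0,.15]);print(t);plan(t,toolR(q),5)
E
```

```text
[0.46200161 0.28506917 0.17593806] 0.059544644621532104 [ 0.14532353 -0.76798561 -4.01358293]
[[258.6 145.5]]
[[258.6 110.7]]
101 100 102 102 102 102 104 198 224 226 226 226 227 227 228 228 227 228 228 227 227 227 228 228 228
100 101 102 102 102 101 102 107 219 226 226 226 226 227 228 227 228 228 228 227 227 227 228 228 229
101 101 102 103 102 102 101 118 222 226 226 226 226 227 228 228 227 228 228 228 227 227 228 229 229
102 101 102 104 102 103 103 103 120 218 222 222 219 223 226 229 229 230 230 229 228 229 230 230 230
101 102 103 104 102 102 102 102 101 171 163 163 129 157 169 206 223 230 230 230 229 229 230 230 230
102 102 103 103 103 102 101  95  90 101 117  98  97 106 131 155 161 217 229 229 228 229 230 230 230
100 101 102 104 103 101  92  90  87  89  88  87  89  89  89  95 140 160 206 230 229 229 229 230 230
101 101 101 103 102  94  90  88  85  87  88  89  90  89  88  86  88 139 162 220 229 229 230 229 230
101 101 102 104 101  92  89  88  87  86  87  90  92  89  88  87  86  90 147 167 227 229 230 229 230
101 101 102 103  95  91  88  89  88  85  87  89  90  89  88  87  86  85 11
[... 768 characters left out ...]
6  87  87  87  86  99 139 159 192 228 228 228 229 230 230
 99 100 101 102 102 101 100  95  95  93  88  88  88  88 130 159 126 195 227 229 228 229 229 230 229
[171, 170, 162, 129, 91, 84, 83, 82, 83, 85, 86, 87, 87, 88, 98, 114, 112, 101, 96, 100, 101, 101, 101, 101, 100] [170, 169, 169, 171, 172, 173, 172, 171, 171, 171, 170, 170, 171, 171, 172, 173, 173, 172, 188, 225, 228, 228, 228, 228, 228]
[ 0.57323015 -0.0969761   0.24067173]
call 0 [-0.052 -0.13  -0.794] [0.0257 0.1107 0.0212]
call 1 [ 0.209 -0.198 -0.753] [0.0257 0.1107 0.0212]
call 2 [ 0.435 -0.276 -0.621] [0.0257 0.1107 0.0212]
call 3 [ 0.596 -0.353 -0.414] [0.0257 0.1107 0.0212]
call 4 [ 0.67  -0.419 -0.159] [0.0257 0.1107 0.0212]
```

```bash
python3 - <<'E'
from h import *
for n in ('w0','w2','w5','w6','w7','w8','w9','w10','w11'):
    d=load(n);p,r=d['state']['eef_pos'],R.from_rotvec(d['state']['tool_rot'])
    print(n,np.array(d['hand_eye'])[:3,3].round(4),R.from_matrix(np.array(d['hand_eye'])[:3,:3]).as_rotvec().round(4),d['intrinsics'][0].round(1),proj(d,p+r.apply((-.058,.0143,0))).round(2))
E
```

```text
w0 [-0.0788 -0.1396  0.    ] [-1.4173 -1.0602 -1.4171] [303.4   0.  259.6] [[259.7  145.74]]
w2 [-0.0788 -0.1396  0.    ] [-1.4173 -1.0602 -1.4171] [303.4   0.  259.6] [[259.71 145.74]]
w5 [-0.0781 -0.1395 -0.0007] [-1.4194 -1.0599 -1.4171] [303.4   0.  259.6] [[261.38 143.89]]
w6 [-0.0774 -0.1396 -0.0003] [-1.4194 -1.0583 -1.4193] [303.4   0.  259.6] [[260.33 142.04]]
w7 [-0.0774 -0.1396 -0.0003] [-1.4194 -1.0583 -1.4193] [303.4   0.  259.6] [[260.33 142.04]]
w8 [-0.0781 -0.1395 -0.0007] [-1.4194 -1.0598 -1.4171] [303.4   0.  259.6] [[261.39 143.85]]
w9 [-0.0781 -0.1395 -0.0007] [-1.4194 -1.0598 -1.4171] [303.4   0.  259.6] [[261.4  143.85]]
w10 [-0.0787 -0.1396  0.0004] [-1.4167 -1.0594 -1.4174] [303.4   0.  259.6] [[258.65 145.49]]
w11 [-0.0787 -0.1396  0.0004] [-1.4167 -1.0594 -1.4174] [303.4   0.  259.6] [[258.64 145.49]]
```

Emit:
{"op": "jog_arm", "data": {
  "motion": [
    [0,-0.1,0,0,0,0,0.4],
    [0,-0.25,0,0,0,0,0.4],
    [0,-0.4,0,0,0,0,0.4],
    [0,-0.55,0,0,0,0,0.4],
    [0,-0.65,0,0,0,0,0.4]
  ]
}}

```text
time_s: 26.43
eef_pos: [0.4614, 0.2847, 0.239]
tool_rot: [-1.553, -0.271, 0.274]
wrist_force: [0.3, -0.4, -3.6]
opening: 0.0594
```

```bash
python3 - <<'E'
from h import *
q=np.load('q.npy');t=seatP(q,[0,0,.15]);print(pose()[0],t);plan(t,toolR(q),5)
E
```

```text
[0.46140618 0.28466791 0.2389587 ] [ 0.57323015 -0.0969761   0.24067173]
call 0 [-0.05  -0.004 -0.794] [0.0261 0.1106 0.0211]
call 1 [ 0.221 -0.074 -0.761] [0.0261 0.1106 0.0211]
call 2 [ 0.458 -0.154 -0.632] [0.0261 0.1106 0.0211]
call 3 [ 0.631 -0.234 -0.424] [0.0261 0.1106 0.0211]
call 4 [ 0.716 -0.304 -0.165] [0.0261 0.1106 0.0211]
```

Emit:
{"op": "jog_arm", "data": {
  "motion": [
    [-0.005,0,-0.12,0.004,0.018,0.003,0.4],
    [-0.015,0,-0.29,0.009,0.04,0.008,0.4],
    [-0.03,0,-0.46,0.015,0.064,0.012,0.4],
    [-0.04,0,-0.63,0.02,0.087,0.017,0.4],
    [-0.05,0,-0.794,0.026,0.1106,0.021,0.4]
  ]
}}

```text
time_s: 26.85
eef_pos: [0.4845, 0.2053, 0.2378]
tool_rot: [-1.5, 0.072, 0.056]
wrist_force: [0.5, 0.4, -3.9]
opening: 0.0592
```

Emit:
{"op": "jog_arm", "data": {
  "motion": [
    [0.04,-0.015,-0.15,0.005,0.022,0.004,0.4],
    [0.09,-0.03,-0.3,0.01,0.044,0.008,0.4],
    [0.13,-0.045,-0.46,0.016,0.066,0.013,0.4],
    [0.18,-0.06,-0.61,0.021,0.088,0.017,0.4],
    [0.221,-0.074,-0.761,0.026,0.1106,0.021,0.4]
  ]
}}

```text
time_s: 27.27
eef_pos: [0.5069, 0.1303, 0.2388]
tool_rot: [-1.412, 0.396, -0.153]
wrist_force: [-0.0, 0.3, -4.6]
opening: 0.0592
```

Emit:
{"op": "jog_arm", "data": {
  "motion": [
    [0.09,-0.03,-0.13,0.005,0.022,0.004,0.4],
    [0.18,-0.06,-0.25,0.01,0.044,0.008,0.4],
    [0.27,-0.09,-0.38,0.016,0.066,0.013,0.4],
    [0.37,-0.12,-0.51,0.021,0.088,0.017,0.4],
    [0.458,-0.154,-0.632,0.026,0.1106,0.021,0.4]
  ]
}}

```text
time_s: 27.68
eef_pos: [0.5292, 0.054, 0.2391]
tool_rot: [-1.291, 0.714, -0.359]
wrist_force: [1.3, 0.2, -4.1]
opening: 0.059
```

Emit:
{"op": "jog_arm", "data": {
  "motion": [
    [0.13,-0.05,-0.08,0.005,0.022,0.004,0.4],
    [0.25,-0.09,-0.17,0.01,0.044,0.008,0.4],
    [0.38,-0.14,-0.25,0.016,0.066,0.013,0.4],
    [0.5,-0.19,-0.34,0.021,0.088,0.017,0.4],
    [0.631,-0.234,-0.424,0.026,0.1106,0.021,0.4]
  ]
}}

```text
time_s: 28.1
eef_pos: [0.5515, -0.0222, 0.2396]
tool_rot: [-1.137, 1.021, -0.56]
wrist_force: [0.1, -0.1, -4.0]
opening: 0.0597
```

Emit:
{"op": "jog_arm", "data": {
  "motion": [
    [0.14,-0.06,-0.03,0.005,0.022,0.004,0.4],
    [0.29,-0.12,-0.07,0.01,0.044,0.008,0.4],
    [0.46,-0.19,-0.1,0.017,0.07,0.013,0.4],
    [0.64,-0.27,-0.15,0.023,0.098,0.019,0.4],
    [0.716,-0.304,-0.165,0.026,0.1106,0.021,0.4]
  ]
}}

```text
time_s: 28.52
eef_pos: [0.5736, -0.1011, 0.2395]
tool_rot: [-0.947, 1.319, -0.761]
wrist_force: [-0.6, -0.5, -3.2]
opening: 0.0592
```

Emit:
{"op": "jog_arm", "data": {
  "motion": [
    [0,0,0,0,0,0,0.4],
    [0,0,0,0,0,0,0.4],
    [0,0,0,0,0,0,0.4],
    [0,0,0,0,0,0,0.4],
    [0,0,0,0,0,0,0.4]
  ]
}}

```text
time_s: 28.93
eef_pos: [0.5737, -0.0956, 0.2401]
tool_rot: [-0.953, 1.31, -0.751]
wrist_force: [-0.4, 0.8, -3.5]
opening: 0.0594
```

```bash
python3 st.py; python3 - <<'E'
from h import *
q=np.load('q.npy');print(delta(seatP(q,[.0008,0,.080]),toolR(q)),monitor.state()['qpos'].round(2))
E
```

```text
[ 0.0009 -0.0007  0.1489] [-0.8   0.26 -3.49] [-0.94 -0.08  0.06] 0.05936659534751656 [-0.0002  0.0005  0.0038]
(array([ 0.001,  0.689, -0.007]), array([-0.0001,  0.0012,  0.0002])) [-0.23  0.42  0.75  1.56 -0.64  1.59  0.75]
```

Emit:
{"op": "jog_arm", "data": {
  "motion": [
    [0,0.1,-0.003,0,0.001,0,0.4],
    [0,0.28,-0.005,0,0.001,0,0.4],
    [0,0.46,-0.007,0,0.001,0,0.4],
    [0,0.62,-0.007,0,0.001,0,0.4],
    [0,0.69,-0.007,0,0.001,0,0.4]
  ]
}}

```text
time_s: 29.35
eef_pos: [0.5675, -0.0643, 0.1758]
tool_rot: [-0.953, 1.315, -0.751]
wrist_force: [-0.9, 1.0, -3.8]
opening: 0.0597
```

Emit:
{"op": "jog_arm", "data": {
  "motion": [
    [0,0,0,0,0,0,0.4],
    [0,0,0,0,0,0,0.4],
    [0,0,0,0,0,0,0.4],
    [0,0,0,0,0,0,0.4],
    [0,0,0,0,0,0,0.4]
  ]
}}

```text
time_s: 29.77
eef_pos: [0.5689, -0.0672, 0.1789]
tool_rot: [-0.95, 1.313, -0.756]
wrist_force: [-0.4, -0.2, -3.8]
opening: 0.0593
```

```bash
python3 st.py; python3 - <<'E'
from h import *
d=snap('wrist','w12');q=np.load('q.npy');p,r=d['state']['eef_pos'],R.from_rotvec(d['state']['tool_rot'])
q0=q.copy();q0[:3]=seatP(q,[0,0,-.0027])
print('pin tip',proj(d,seatP(q0,[(.058,0,.045)])).round(1),'hole pred',proj(d,p+r.apply((-.0572,.0136,.0))).round(1),proj(d,p+r.apply((-.0572,.0236,.0))).round(1))
g=d['image'].astype(float).mean(2)
c=g[126:166:2,240:284:2];print('\n'.join(' '.join('%3d'%v for v in x) for x in c))
E
```

```text
[-0.0006 -0.      0.0813] [-1.86  0.45 -3.35] [-0.98 -0.09  0.08] 0.059315114755803755 [-0.0022  0.0016 -0.0018]
pin tip [[260.8 137.1]] hole pred [[261.4 145.6]] [[261.3 143.1]]
160 162 161 160 160 160 161 159 159 159 159 163 165 163 162 165 165 162 159 160 163 163
161 162 160 160 160 161 161 160 159 159 159 163 164 163 162 165 164 161 159 160 163 163
161 163 162 161 162 161 162 159 158 152 151 159 165 164 163 166 166 162 160 161 164 164
162 163 162 161 161 160 153 126 100  96  94  98 116 148 157 166 166 163 160 162 164 165
162 163 162 162 160 131 101  88  57  53  49  59  82  92 105 154 166 163 161 161 164 165
161 163 162 159 119 105 104  43  31  31  33  34  32  39  88 108 153 162 161 161 163 164
161 163 161 130 111 141 132  55  28  33  33  34  33  28  62 117 112 154 159 160 163 163
161 163 155 115 141 162 158  89  32  29  33  33  30  37 125 154 118 131 159 161 163 163
160 162 135 121 162 163 155  87  66  36  31  30  37  90 153 157 136 117 154 161 163 164
160 161 130 116 162 162 154  88  88  84  74  70  86  87 147 157 136 119 145 161 163 164
161 160 131 105 161 161 154  88  88  88  89  89  88  96 154 156 136 122 140 161 162 164
160 160 135 107 158 161 152  88  89  87  89  89  87  97 155 156 119 128 142 160 163 164
160 161 140 115 147 161 110  87  88  88  90  89  88  97 155 154 100 133 149 160 164 164
159 162 145 138 123 160 105  87  88  89  89  89  88 114 155 143 112 141 154 159 162 164
160 162 155 148 118 107  89  87  88  87  88  89  88 148 146 105 144 146 157 160 162 163
159 162 159 153 151 120 106  93  89  88  89  89  90 131 113 133 153 154 158 160 162 163
159 161 159 159 157 155 125 117 114 108 108 108 115 115 140 158 157 159 158 159 162 163
159 161 160 160 160 160 161 149 133 129 128 127 141 161 160 161 163 159 158 160 162 163
159 161 159 160 160 159 163 165 165 165 165 166 170 166 161 163 163 160 157 160 163 163
158 161 160 159 160 158 159 159 163 162 163 167 167 162 161 163 162 159 158 159 162 163
```

The numbers show the pin laterally centred in the hole and about 1.5 mm off along x, which agrees with the pose. I'll correct by 1.5 mm and descend.

Emit:
{"op": "jog_arm", "data": {
  "motion": [
    [-0.015,0,0,0,0,0,0.4],
    [-0.015,0.03,0,0,0,0,0.4],
    [-0.015,0.06,0,0,0,0,0.4],
    [-0.015,0.08,0,0,0,0,0.4],
    [-0.015,0.09,0,0,0,0,0.4]
  ]
}}

```text
time_s: 30.23
eef_pos: [0.5676, -0.0609, 0.1702]
tool_rot: [-0.951, 1.314, -0.754]
wrist_force: [-0.1, 0.5, -4.2]
opening: 0.0596
```

```bash
python3 st.py
```

```text
[0.0013 0.0004 0.0707] [-1.43  0.   -3.98] [-0.99 -0.09  0.05] 0.05964454091520948 [-0.0001  0.0007 -0.0017]
```

Emit:
{"op": "jog_arm", "data": {
  "motion": [
    [0,0.03,0,0,0,0,0.4],
    [0,0.07,0,0,0,0,0.4],
    [0,0.1,0,0,0,0,0.4],
    [0,0.13,0,0,0,0,0.4],
    [0,0.14,0,0,0,0,0.4]
  ]
}}

```text
time_s: 30.65
eef_pos: [0.5667, -0.0547, 0.1576]
tool_rot: [-0.951, 1.314, -0.754]
wrist_force: [-0.1, -0.3, -4.0]
opening: 0.0595
```

```bash
python3 st.py
```

```text
[0.0013 0.0004 0.0566] [-2.05  0.13 -3.49] [-0.98 -0.1   0.  ] 0.059541607825003125 [-0.0001  0.0007 -0.0017]
```

Emit:
{"op": "jog_arm", "data": {
  "motion": [
    [0.004,0.03,0,0,0,0,0.4],
    [0.004,0.07,0,0,0,0,0.4],
    [0.004,0.1,0,0,0,0,0.4],
    [0.004,0.13,0,0,0,0,0.4],
    [0.004,0.16,0,0,0,0,0.4]
  ]
}}

```text
time_s: 31.07
eef_pos: [0.5659, -0.0483, 0.1434]
tool_rot: [-0.951, 1.314, -0.754]
wrist_force: [-0.2, 0.3, -3.8]
opening: 0.0594
```

Emit:
{"op": "jog_arm", "data": {
  "motion": [
    [0,0.005,0,0,0,0,0.4],
    [0,0.01,0,0,0,0,0.4],
    [0,0.02,0,0,0,0,0.4],
    [0,0.025,0,0,0,0,0.4],
    [0,0.025,0,0,0,0,0.4]
  ]
}}

```text
time_s: 31.48
eef_pos: [0.5658, -0.0474, 0.1414]
tool_rot: [-0.951, 1.314, -0.754]
wrist_force: [-0.5, 0.0, -3.8]
opening: 0.0596
```

```bash
python3 st.py
```

```text
[0.0007 0.0002 0.0388] [-1.62  0.44 -3.46] [-0.95 -0.1   0.  ] 0.05962476181448337 [-0.0008  0.001  -0.0018]
```

Emit:
{"op": "jog_arm", "data": {
  "motion": [
    [0,0.005,0,0,0,0,0.4],
    [0,0.01,0,0,0,0,0.4],
    [0,0.02,0,0,0,0,0.4],
    [0,0.025,0,0,0,0,0.4],
    [0,0.025,0,0,0,0,0.4]
  ]
}}

```text
time_s: 31.9
eef_pos: [0.5658, -0.0467, 0.14]
tool_rot: [-0.95, 1.314, -0.755]
wrist_force: [-2.5, -2.8, 4.9]
opening: 0.0594
```

```bash
python3 st.py
```

```text
[0.0007 0.0001 0.0373] [0.05 2.9  5.43] [-0.59  0.64  0.37] 0.059422595181203956 [-0.0017  0.001  -0.0017]
```

Emit:
{"op": "jog_arm", "data": {
  "motion": [
    [0,0.005,0,0,0,0,0.4],
    [0,0.01,0,0,0,0,0.4],
    [0,0.015,0,0,0,0,0.4],
    [0,0.015,0,0,0,0,0.4],
    [0,0.015,0,0,0,0,0.4]
  ]
}}

```text
time_s: 32.32
eef_pos: [0.5657, -0.0467, 0.1399]
tool_rot: [-0.949, 1.313, -0.755]
wrist_force: [-5.6, -5.0, 16.0]
opening: 0.0595
```

```bash
python3 st.py
```

```text
[0.0006 0.0002 0.0372] [ 3.36  6.3  16.15] [-0.12  1.6   0.76] 0.059459066779452355 [-0.0026  0.0008 -0.0017]
```

Contact is stiff at 37.2 mm, against 37.6 mm expected, so the carrier is home. I'll relax, release and back off.

Emit:
{"op": "jog_arm", "data": {
  "motion": [
    [0,-0.012,0,0,0,0,0.4],
    [0,-0.025,0,0,0,0,0.4],
    [0,-0.025,0,0,0,0,0.7],
    [0,-0.025,0,0,0,0,1],
    [0,-0.025,0,0,0,0,1]
  ]
}}

```text
time_s: 32.73
eef_pos: [0.5658, -0.0464, 0.1401]
tool_rot: [-0.951, 1.314, -0.754]
wrist_force: [-0.4, 0.6, 0.7]
opening: 0.0675
```

Emit:
{"op": "jog_arm", "data": {
  "motion": [
    [0,0,0,0,0,0,1],
    [0,0,0,0,0,0,1],
    [0,0,0,0,0,0,1],
    [0,-0.1,0,0,0,0,1],
    [0,-0.3,0,0,0,0,1]
  ]
}}

```text
time_s: 33.15
eef_pos: [0.5666, -0.0587, 0.166]
tool_rot: [-0.953, 1.316, -0.751]
wrist_force: [-0.3, -0.7, -0.4]
opening: 0.0866
```

Emit:
{"op": "jog_arm", "data": {
  "motion": [
    [0,-0.2,0,0,0,0,1],
    [0,-0.4,0,0,0,0,1],
    [0.1,-0.6,0,0,0,0,1],
    [0.2,-0.75,0,0,0,0,1],
    [0.3,-0.8,0,0,0,0,1]
  ]
}}

```text
time_s: 33.57
eef_pos: [0.5772, -0.124, 0.2281]
tool_rot: [-0.95, 1.311, -0.758]
wrist_force: [0.7, -0.7, 0.3]
opening: 0.0869
```

Emit:
{"op": "jog_arm", "data": {
  "motion": [
    [0,0,0,0,0,0,1],
    [0,0,0,0,0,0,1],
    [0,0,0,0,0,0,1],
    [0,0,0,0,0,0,1],
    [0,0,0,0,0,0,1]
  ]
}}

```text
time_s: 33.98
eef_pos: [0.5763, -0.1206, 0.2249]
tool_rot: [-0.952, 1.314, -0.753]
wrist_force: [0.7, 0.5, -0.1]
opening: 0.0871
```

```bash
python3 st.py; python3 - <<'E'
from h import *
d=snap('wrist','w13');q=np.load('q.npy');q[:3]=seatP(q,[0,0,-.0027]);q[4]-=.008;im=d['image'].astype(float);S=seatR(q[3],q[4])
pr=proj(d,seatP(q,[(.075,.03,.025),(.075,-.03,.025),(-.075,.03,.025),(-.075,-.03,.025)]));print(pr.round(1).tolist())
def edge(p):
    g=np.abs(np.diff(p,axis=0)).sum(1);i=int(g[1:-1].argmax())+1;w=g[i-1:i+2];return i+.5+(w*np.arange(-1,2)).sum()/w.sum()
t0=int(pr[0,1])-8;b0=int(pr[2,1])-7
top=[t0+edge(im[t0:t0+16,c:c+4].mean(1)) for c in (232,240,272,282)];bot=[b0+edge(im[b0:b0+14,c:c+4].mean(1)) for c in (236,243,272,280)]
rows=np.array([75,85,100,180,200,220]);L=[];Q=[]
for r in rows:
    s=(r+1-pr[0,1])/(pr[2,1]-pr[0,1]);a=int(pr[0,0]+s*(pr[2,0]-pr[0,0]))-8;b=int(pr[1,0]+s*(pr[3,0]-pr[1,0]))-8
    L.append(a+edge(im[r:r+3,a:a+17].mean(0)));Q.append(b+edge(im[r:r+3,b:b+17].mean(0)))
print(np.round(top,1),np.round(bot,1),np.round(L,1),np.round(Q,1))
l=np.polyfit(rows+1,L,1);rr=np.polyfit(rows+1,Q,1);t=np.median(top);b=np.median(bot)
U=[(np.polyval(l,t),t),(np.polyval(rr,t),t),(np.polyval(l,b),b),(np.polyval(rr,b),b)]
x,e=fit([(d,[(.075,.03,0),(.075,-.03,0),(-.075,.03,0),(-.075,-.03,0)],U,1)],np.r_[seatP(q,[0,0,.024]),q[3:]])
print(((x[:3]-q[:3])@S).round(4),np.degrees(x[3:]).round(2),e)
E
```

```text
[-0.0283  0.0003  0.1465] [ 0.31 -0.78 -0.31] [-0.61 -0.05 -0.04] 0.08706800266732716 [ 0.0003  0.0002 -0.0008]
[[224.3, 69.7], [298.2, 69.6], [229.6, 239.4], [292.9, 239.4]]
[70.1 69.7 69.7 69.5] [240.8 240.8 241.3 241.3] [222.7 223.2 223.4 226.1 226.7 227.3] [296.8 296.7 296.2 293.5 292.8 299.4]
[0.0005 0.0008 0.0264] [98.77 22.96] [[[0.4, 0.1], [-0.2, -0.6], [0.8, 0.5], [-2.0, -0.1]]]
```

```bash
python3 - <<'E'
from h import *
d=load('w13');q=np.load('q.npy');q[:3]=seatP(q,[0,0,-.0027]);q[4]-=.008;S=seatR(q[3],q[4])
rows=np.array([76,86,101,181,201,221]);l=np.polyfit(rows,[222.7,223.2,223.4,226.1,226.7,227.3],1);r=np.polyfit(rows[:5],[296.8,296.7,296.2,293.5,292.8],1);t,b=69.7,241.
U=[(np.polyval(l,t),t),(np.polyval(r,t),t),(np.polyval(l,b),b),(np.polyval(r,b),b)]
x,e=fit([(d,[(.075,.03,0),(.075,-.03,0),(-.075,.03,0),(-.075,-.03,0)],U,1)],np.r_[seatP(q,[0,0,.024]),q[3:]])
print(((x[:3]-q[:3])@S).round(4),np.degrees(x[3:]).round(2),e)
a=load('s0')['image'].astype(int);s=snap('scene','s1')['image'].astype(int);D=(abs(a-s).sum(2)>90).astype(np.uint8)
n,_,st,ce=cv2.connectedComponentsWithStats(D);print([(c.round().astype(int).tolist(),int(v[4])) for c,v in zip(ce[1:],st[1:]) if v[4]>25])
E
```

```text
[-0.0003  0.0013  0.0276] [98.17 25.9 ] [[[-0.0, 0.0], [0.0, 0.0], [-0.1, -0.1], [0.2, 0.0]]]
[([169, 10], 248), ([200, 10], 237), ([239, 10], 253), ([384, 6], 31), ([399, 29], 1104), ([371, 41], 521), ([181, 177], 12201), ([232, 86], 91), ([133, 82], 163), ([303, 122], 2155), ([329, 184], 324), ([254, 223], 81), ([230, 241], 38)]
```

The carrier's top fits at 27.6 mm. The same camera read the seated spacer 3.5 mm high, so that means about 24.1 mm true against 24 mm nominal. Its slope of 25.9° matches the land. Nothing is being touched and the plates are at rest, so I'm handing in.

```bash
python3 -c "
from h import *
s=monitor.state();print(s['time_s'],np.abs(s['qvel']).max());print(ticket.job_done())"
```

```text
34.0833 0.00407809797349943
the job is handed in; nothing more can be done
None
```

Both plates are on the pins, spacer underneath and carrier on top with its core up. The job was handed in at 34.1 s of the 67 s allowed; no verdict is reported.

**Spacer:** I lowered it down the pins and pressed it to 22 N. Fingertip touches put its top 36.0 mm above the table face, which is exactly the fully home height. It was stiff at both ends and flat to about 0.5°.

**Carrier:** It met firm contact at 37.2 mm, against 37.6 mm expected. After release, the wrist-camera fit put its top about 0.1 mm from nominal, once corrected by the offset found on the spacer. Its slope was 25.9° against the land's 26°, and it was about 0.3 mm off centre along the slope and 1.3 mm across.

**Checks that disagreed:**
- The camera's seat height was about 2.7 mm too low; I settled that by touch.
- The camera's first fit of the spacer read 2° too steep and 3.5 mm high, and the touch checks contradicted it.
- The first carrier fit read 23° because of one bad edge point; I refitted without it.

**Not checked closely:** For bystander shifts I only compared a before-and-after scene picture. The changed areas were roughly where the arm, the plates and their shadows had been, and I felt no unexpected contact.

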